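# Knock pivot bushings into shutter leaves and stand the leaves out on a folding stand

### The job

Get the shutter leaves in the rack ready for hanging: while each leaf stands upright in the rack, knock both its black bushings fully home with the mallet (never press them with the gripper). Swing the folding stand's prop up and back until it is on its stop, and lean every leaf side by side on the stand, square to it, bushing end up, its foot on the board behind the lip and its back resting on the prop. Leave the mallet standing on one face with its whole head on its mat, let no leaf fall over, and leave the bottle, jar and screwdriver where they are.

Things in the scene. Friction and masses are not known exactly. Their poses are not given: they have to be found in the camera images.
- stand: Folding leaf stand, fixed: oak board 410 mm wide (y), 230 deep (x), 14 thick, with a dark wooden lip across it. Origin: centre of the underside; z up, -x is its front (robot's side). Lip: rear face at x = -50 mm, top at z = 34. Leaves stand on the board (z = 14 mm) just behind the lip and lean back on the prop. Room for three, centred near y = -127, 0 and +127 mm.
- prop (a joint): Hinge of the stand's prop, a U-shaped bail of 10 mm steel bar, 104 mm from hinge line to cross bar, 382 mm wide. Radians: 0 folded down forward over the lip (bar 6 degrees above level), growing as it swings up, over and back to its stop at 1.767 (17 degrees past vertical). Hinge line along the stand's y at x = -13, z = 30 mm. Stiff: it stays where it is left; about 2 N at the bar moves it.
- prop_bar (a point): Middle of the prop's cross bar, on the bar's centre line. At the stop it is at x = +17.5, z = 130 mm in the stand's frame.
- rack: Pale wooden rack, fixed, 290 mm (x) by 130 mm (y), holding leaves upright in three slots at x = -85, 0 and +85 mm, thickness along its x. Base 12 mm thick, slot cheeks up to z = 72 mm, slots 21 mm wide, open at both ends. Origin: centre of the underside; z up.
- mat: Thin black rubber mat, 330 mm (x) by 110 mm (y), 3 mm thick, fixed: the mallet's place. Origin: centre of the underside.
- mallet: Mallet, 400 g, standing on one face of its white-and-grey square head: 60 x 60 mm, 85 tall (z). Oak handle with red butt, level, from the head along -x to x = -250 mm, section 24 mm wide (y), 22 high, axis 42.5 mm above the lower face. Origin: centre of the lower striking face; z up. Centre of mass 16 mm behind the head's centre, towards the handle.
- mallet_grip (a point): Point on the axis of the mallet's handle, 85 mm behind the head's centre: a good place to hold it.
- detergent: Bystander: blue bottle, 72 mm across, 200 mm tall. Origin: centre of the underside.
- jar: Bystander: clear jar with a brass lid, 64 mm across, 90 mm tall. Origin: centre of the underside.
- screwdriver: Bystander: screwdriver with a red handle, about 200 mm long, lying on the counter.
- leaf_a: White louvred shutter leaf, 240 g: 110 mm wide (its y), 18 mm thick (its x), 200 mm tall (z). At first it stands upright in one slot of the rack, its foot on the rack's base 12 mm above the counter. Origin: centre of its foot (underside); z towards the top edge that carries its two bushings. May be absent.
- leaf_a_top (a point): Centre of the top edge of leaf a (200 mm above its origin). Absent with the leaf.
- bush_a1 (a joint): How far this black nylon pivot bushing of leaf a is driven, m: 0 as found (flange 10 mm proud), 0.010 home, flange down on the wood. Flange 16 mm across, 4 thick, on a springy ribbed sleeve in the leaf's top edge, 40 mm from the middle towards the leaf's +y; flange top 14 mm above the edge as found, 4 home. About 8 N starts it, 11 N brings it home; it stays where left. Absent with the leaf.
- bush_a2 (a joint): How far this black nylon pivot bushing of leaf a is driven, m: 0 as found (flange 10 mm proud), 0.010 home, flange down on the wood. Flange 16 mm across, 4 thick, on a springy ribbed sleeve in the leaf's top edge, 40 mm from the middle towards the leaf's -y; flange top 14 mm above the edge as found, 4 home. About 8 N starts it, 11 N brings it home; it stays where left. Absent with the leaf.
- leaf_b: White louvred shutter leaf, 240 g: 110 mm wide (its y), 18 mm thick (its x), 200 mm tall (z). At first it stands upright in one slot of the rack, its foot on the rack's base 12 mm above the counter. Origin: centre of its foot (underside); z towards the top edge that carries its two bushings. May be absent.
- leaf_b_top (a point): Centre of the top edge of leaf b (200 mm above its origin). Absent with the leaf.
- bush_b1 (a joint): How far this black nylon pivot bushing of leaf b is driven, m: 0 as found (flange 10 mm proud), 0.010 home, flange down on the wood. Flange 16 mm across, 4 thick, on a springy ribbed sleeve in the leaf's top edge, 40 mm from the middle towards the leaf's +y; flange top 14 mm above the edge as found, 4 home. About 8 N starts it, 11 N brings it home; it stays where left. Absent with the leaf.
- bush_b2 (a joint): How far this black nylon pivot bushing of leaf b is driven, m: 0 as found (flange 10 mm proud), 0.010 home, flange down on the wood. Flange 16 mm across, 4 thick, on a springy ribbed sleeve in the leaf's top edge, 40 mm from the middle towards the leaf's -y; flange top 14 mm above the edge as found, 4 home. About 8 N starts it, 11 N brings it home; it stays where left. Absent with the leaf.
- leaf_c: White louvred shutter leaf, 240 g: 110 mm wide (its y), 18 mm thick (its x), 200 mm tall (z). At first it stands upright in one slot of the rack, its foot on the rack's base 12 mm above the counter. Origin: centre of its foot (underside); z towards the top edge that carries its two bushings. May be absent.
- leaf_c_top (a point): Centre of the top edge of leaf c (200 mm above its origin). Absent with the leaf.
- bush_c1 (a joint): How far this black nylon pivot bushing of leaf c is driven, m: 0 as found (flange 10 mm proud), 0.010 home, flange down on the wood. Flange 16 mm across, 4 thick, on a springy ribbed sleeve in the leaf's top edge, 40 mm from the middle towards the leaf's +y; flange top 14 mm above the edge as found, 4 home. About 8 N starts it, 11 N brings it home; it stays where left. Absent with the leaf.
- bush_c2 (a joint): How far this black nylon pivot bushing of leaf c is driven, m: 0 as found (flange 10 mm proud), 0.010 home, flange down on the wood. Flange 16 mm across, 4 thick, on a springy ribbed sleeve in the leaf's top edge, 40 mm from the middle towards the leaf's -y; flange top 14 mm above the edge as found, 4 home. About 8 N starts it, 11 N brings it home; it stays where left. Absent with the leaf.
Not all that is in view belongs to the job. Leave any orange or yellow look-alike of the leaf_a alone.

How it is judged:
On the way:
1. every bushing has been driven fully home (value of joint each of bush_a1, bush_a2, bush_b1, bush_b2, bush_c1, bush_c2 above 0.0085 m), for 0.2 s.
At the end, for the whole second after the job is handed in: Prop within 0.08 rad of its stop; every bushing within 1.5 mm of home; every leaf at rest, foot centre x -52 to -12 mm and within 155 mm of the middle, leaning back 0.18 to 0.5 rad, bushing end up, square within 0.2 rad; mallet at rest, standing on a face, head on the mat (7 mm over allowed) (all of step 1 and value of joint prop above 1.69 rad and angle between leaf_a's own z axis and vertical between 0.18 and 0.5 rad and x of leaf_a in the frame of stand between -0.052 and -0.012 m and z of leaf_a in the frame of stand between 0.008 and 0.03 m and y of leaf_a in the frame of stand between -0.155 and 0.155 m and x of each of leaf_a_top, leaf_b_top, leaf_c_top in the frame of stand above 0 m and angle between the y axis of each of leaf_a, leaf_b, leaf_c and the y axis of stand, either way round below 0.2 rad and linear speed of each of leaf_a, leaf_b, leaf_c, mallet below 0.02 m/s and angle between leaf_b's own z axis and vertical between 0.18 and 0.5 rad and x of leaf_b in the frame of stand between -0.052 and -0.012 m and z of leaf_b in the frame of stand between 0.008 and 0.03 m and y of leaf_b in the frame of stand between -0.155 and 0.155 m and angle between leaf_c's own z axis and vertical between 0.18 and 0.5 rad and x of leaf_c in the frame of stand between -0.052 and -0.012 m and z of leaf_c in the frame of stand between 0.008 and 0.03 m and y of leaf_c in the frame of stand between -0.155 and 0.155 m and x of mallet in the frame of mat between -0.142 and 0.142 m and y of mallet in the frame of mat between -0.032 and 0.032 m and ((z of mallet in the frame of mat below 0.01 m and angle between mallet's own z axis and vertical below 0.15 rad) or (z of mallet in the frame of mat between 0.08 and 0.095 m and angle between mallet's own z axis and vertical above 2.99 rad))); the robot touches nothing.
It fails at once if a bushing is pushed with the gripper instead of the mallet (contact force between any of the fingers, the arm and bush_a1_c0 above 4 N or contact force between any of the fingers, the arm and bush_a2_c0 above 4 N or contact force between any of the fingers, the arm and bush_b1_c0 above 4 N or contact force between any of the fingers, the arm and bush_b2_c0 above 4 N or contact force between any of the fingers, the arm and bush_c1_c0 above 4 N or contact force between any of the fingers, the arm and bush_c2_c0 above 4 N).
It fails at once if a bushing is driven while its leaf is not upright in the rack ((velocity of joint bush_a1 above 0.03 m/s and (angle between leaf_a's own z axis and vertical above 0.15 rad or horizontal distance between leaf_a and rack above 0.14 m)) or (velocity of joint bush_a2 above 0.03 m/s and (angle between leaf_a's own z axis and vertical above 0.15 rad or horizontal distance between leaf_a and rack above 0.14 m)) or (velocity of joint bush_b1 above 0.03 m/s and (angle between leaf_b's own z axis and vertical above 0.15 rad or horizontal distance between leaf_b and rack above 0.14 m)) or (velocity of joint bush_b2 above 0.03 m/s and (angle between leaf_b's own z axis and vertical above 0.15 rad or horizontal distance between leaf_b and rack above 0.14 m)) or (velocity of joint bush_c1 above 0.03 m/s and (angle between leaf_c's own z axis and vertical above 0.15 rad or horizontal distance between leaf_c and rack above 0.14 m)) or (velocity of joint bush_c2 above 0.03 m/s and (angle between leaf_c's own z axis and vertical above 0.15 rad or horizontal distance between leaf_c and rack above 0.14 m))).
It fails at once if a leaf falls over (angle between any of leaf_a, leaf_b, leaf_c's own z axis and vertical above 0.9 rad).
It fails at once if the bottle, jar or screwdriver is shoved more than 30 mm aside or knocked over (distance of any of detergent, jar, screwdriver from where it was at the start of the episode above 0.03 m or angle between any of detergent, jar's own z axis and vertical above 0.5 rad).
Of leaf_a, leaf_b, leaf_c only 2 to 3 are there at a start; the rules pass over those that are not, and their reading is None.
At some moment in a run one of mallet may be knocked a few centimetres aside while the robot is not near it.
It also fails if it takes over 208 s, if anything falls off the work surface, if the arm or the gripper's body presses on something with over 40 N, if the wrist force passes 120 N, or if a joint passes its speed limit or range.

### The arm

A 7-joint arm with a two-finger parallel gripper is mounted at the origin on the work surface. World frame = base frame: x ahead of the robot, y to its left, z up, the work surface at z = 0. Lengths are in m, angles in rad, forces in N, time in s.
With the tool pointing down it reaches from about 0.425 to 0.825 m from the base axis. Payload 3.6 kg.
Tool frame: the origin (TCP) lies midway between the tips of the shut fingers; the grasp point (between the pads) lies 19 mm behind it; z points along the fingers, y is the line along which they close (so a half turn about z gives the same grasp; the last joint's range is limited). The gripper opens to 85 mm and grips with 20 to 120 N. Pads are 22 mm wide; open, the fingers measure 114 mm over their backs; the gripper's body (76 mm by 85 mm) begins 54 mm behind the grasp point. The pads swing forward as they close: fully open they stand 13 mm farther back than shut.
Start: joints at [1.137, 0.615, -0.013, 1.423, 0.008, 1.103, -0.04], TCP at [0.258, -0.597, 0.206] pointing down, gripper open.
Joint ranges: [-3.12, 3.12], [-0.3, 2.06], [-1.34, 1.32], [0.26, 2.42], [-1.36, 4.5], [0.01, 1.98], [-2.84, 2.84]. Speed limits (rad/s): [2.79, 2.79, 3.14, 3.14, 3.14, 3.14, 3.14].

### API

Orientations are given as a unit quaternion [w, x, y, z].
In Python, from station import env gives the robot as it stands. The module is installed in compiled form; this text tells all that it offers.
- The arm moves only by the tool drive_tool, never from a script. Its argument "motion" is a list of rows, each a list of 3 entries, a list of its own where there are three numbers: the finger opening in cm, from 0 to 8.54, then the shift along the world's x, y, z in cm, then the turn about the world's z in degrees. A call has 1 to 12 rows; each row is the pose to reach, as a shift and turn from the pose commanded when the call began; what a row does not reach only later rows make up. A row lasts 1/10 s, in which the tool goes at most 50 mm and 8.59 degrees, less where a joint would pass 70% of its speed; a pose out of reach is approached as far as the arm can. A call with a gripper value outside its range is refused whole. The fingers move at their own pace and stop on an object; "squeeze" is the grip in N (left out, the last holds). Time passes only in rows, so rows that repeat a pose let the fingers close. It gives the time, the measured TCP pose, the force, the opening and the grip force at its end, in the units of the state.
- env.sense(): the state, without advancing time (a new reading comes with each control period).
- env.grab_frame(name): name is "side" or "top"; returns the picture (420x560x3 uint8, blue, green, red); there is no depth.
- env.camera_params(name): a dict with "mtx" (3x3 intrinsics, pixels), "R" (3x3) and "t" (3): a world point X has camera coordinates R X + t. Camera axes: x right, y down, z forward; pixel columns grow to the right and rows downward; lengths in m; the calibration is good to about 2 mm. A picture is of the moment at which its call begins. camera_params takes no time and is no camera call.
- env.hand_in(): hands the job in; it is judged then, once.
The state is a dict: "time_s": time; "joint_positions": joint angles; "dq": joint speeds; "tau": joint torques, N m; "position": TCP position; "orientation": TCP orientation; "force": force on the tool from outside, world axes, zero at the start; "ft_torque": the same for the moment, N m; "finger_gap": finger opening in m; "grasp_force": force on a finger pad.
Only numpy, scipy, OpenCV 4.12 (cv2) and the standard library are available. Lean on these libraries where they do the work, as an engineer would, in place of code of your own. Each camera call takes 0.05 s, during which the arm holds its last target. There are 200 camera calls.

## Working session

There is one attempt and no reset: what is moved stays moved. The work goes in short steps, Python scripts to look and compute and a tool call to move; the robot and the scene stay as the last step left them, time stands still between calls to the robot, and variables do not carry over. Pictures are saved under pics/ and viewed, at most 14 in all, crops included, and the job is handed in when it is done.

Besides the shell and the picture viewer there is one more tool, called in YAML: its name, and indented under it one key for each argument. drive_tool: Moves the arm, as the interface text tells. Its arguments: {"type":"object","properties":{"motion":{"type":"array","items":{"type":"array"}},"squeeze":{"type":"number"}},"required":["motion"]}

```bash
mkdir -p pics
python3 - <<'E'
from station import env
import cv2,numpy as np
for n in ["side","top"]:
    im=env.grab_frame(n); cv2.imwrite(f"pics/{n}0.png",im)
    p=env.camera_params(n); print(n,p["mtx"].round(1).tolist(),"pos",(-p["R"].T@p["t"]).round(3),p["R"].round(3).tolist())
s=env.sense(); print(s)
E
```

```text
side [[546.9, 0.0, 285.3], [0.0, 546.9, 204.6], [0.0, 0.0, 1.0]] pos [ 0.058 -1.199  1.16 ] [[0.918, -0.395, -0.018], [-0.267, -0.586, -0.765], [0.292, 0.707, -0.644]]
top [[493.6, 0.0, 279.8], [0.0, 493.6, 209.7], [0.0, 0.0, 1.0]] pos [ 0.298 -0.1    1.567] [[-0.026, -1.0, 0.012], [-0.99, 0.025, -0.137], [0.136, -0.016, -0.991]]
{'time_s': 0.1, 'joint_positions': array([ 1.13648952,  0.61582592, -0.01262972,  1.42478485,  0.00807822,
        1.10340276, -0.04041687]), 'dq': array([ 7.45209892e-05, -1.55551818e-03, -9.15511640e-04, -6.43009454e-03,
       -6.80558981e-04,  5.72031025e-04,  9.63223806e-04]), 'tau': array([ 1.11058700e-03, -4.70385754e+01,  2.60189027e-01, -1.71572113e+01,
        1.01332625e-02,  5.85017377e-03, -6.55356814e-06]), 'position': array([ 0.25750496, -0.59597951,  0.20483649]), 'orientation': array([-1.16082389e-03,  9.79277887e-01,  2.02517689e-01, -2.41975101e-04]), 'force': array([ 0.68148846, -0.22532764,  0.23760705]), 'ft_torque': array([ 0.0371172 , -0.04177775,  0.05113316]), 'grasp_force': 0.0, 'finger_gap': 0.08523033138946523}
```

View pics/side0.png

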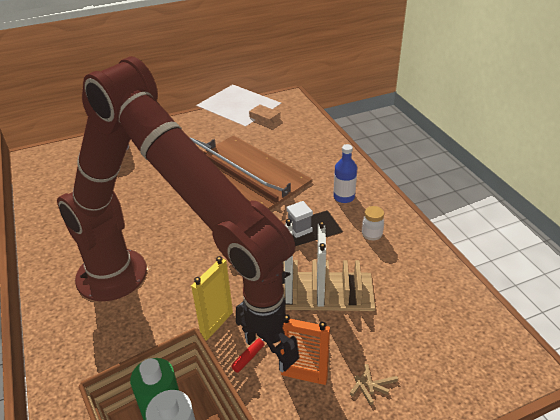

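View pics/top0.png

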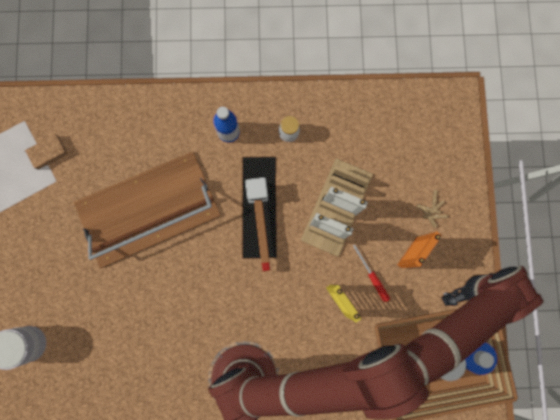

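The side view shows the arm blocking part of the rack, with white leaves near (290,260) and (322,265). The top view shows:

| Item | Top-view pixel |
|---|---|
| White leaves in rack | (345,202), (330,228) |
| Empty slot | about (350,180) |
| Orange look-alike | (419,250) |
| Yellow look-alike | (344,302) |
| Mallet head | (257,190), handle to (266,266) |
| Mat | (259,207) |
| Stand | (148,210) |
| Prop bar | (150,232) |

Candidates for a leaf are white (345,202), white (330,228), orange (419,250) and yellow (344,302). I choose the two white ones in the rack and will check them in a close crop.

```bash
cat > h.py <<'E'
from station import env
import cv2,numpy as np
P={n:env.camera_params(n) for n in("side","top")}
def ray(n,u,v):
    p=P[n];d=p["R"].T@np.linalg.inv(p["mtx"])@np.array([u,v,1.]);return -p["R"].T@p["t"],d
def onz(n,u,v,z):
    o,d=ray(n,u,v);return o+d*(z-o[2])/d[2]
def proj(n,X):
    p=P[n];q=p["mtx"]@(p["R"]@np.asarray(X,float)+p["t"]);return q[:2]/q[2]
def tri(a,b):
    (o1,d1),(o2,d2)=ray("top",*a),ray("side",*b)
    s=np.linalg.lstsq(np.c_[d1,-d2],o2-o1,rcond=None)[0];p,q=o1+d1*s[0],o2+d2*s[1]
    return (p+q)/2,np.linalg.norm(p-q)
def crop(im,name,x0,x1,y0,y1,k):
    cv2.imwrite(f"pics/{name}.png",cv2.resize(im[y0:y1,x0:x1],None,fx=k,fy=k,interpolation=cv2.INTER_CUBIC))
E
python3 - <<'E'
from h import *
t=cv2.imread("pics/top0.png")
crop(t,"t1",235,385,110,270,3.7); crop(t,"t2",70,225,145,275,4.5)
E
```

```text
(no output)
```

View pics/t1.png

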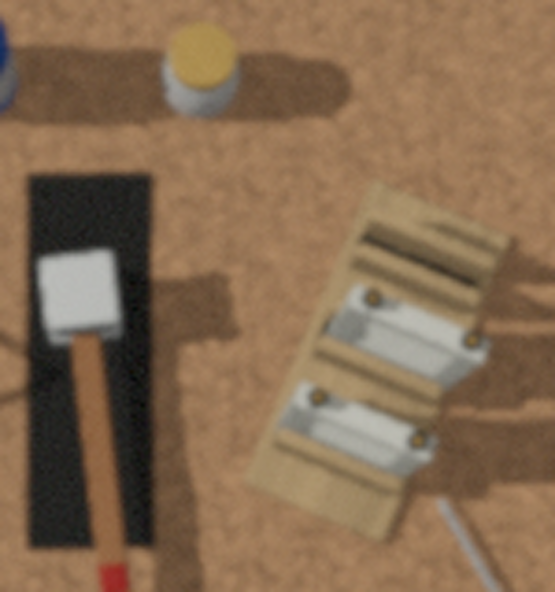

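View pics/t2.png

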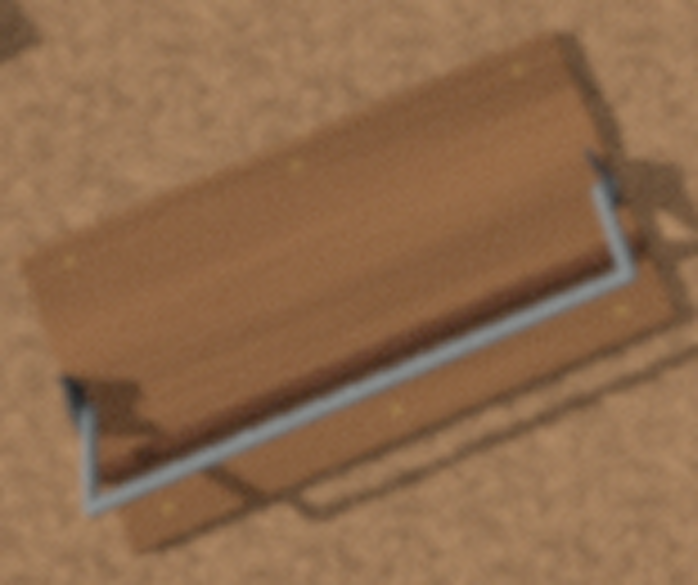

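The crops confirm two white leaves with proud bushings:

| Feature | Crop | Crop pixel |
|---|---|---|
| Leaf 1 bushings | t1 | (373,298), (473,341) |
| Leaf 2 bushings | t1 | (318,397), (418,440) |
| Mallet head top | t1 | (80,293) |
| Mallet butt | t1 | (115,580) |
| Stand corners | t2 | (22,262), (565,33), (685,312), (140,550) |
| Prop bar | t2 | (92,505) to (630,272) |

The prop is partly raised.

Run:
```python
from h import *
from scipy.optimize import brentq
A=lambda x,y:(235+x/3.7,110+y/3.7)
B=lambda x,y:(70+x/4.5,145+y/4.5)
deg=lambda v:np.degrees(np.arctan2(v[1],v[0])).round(1)
c=[onz("top",*B(*q),.014)[:2] for q in((22,262),(565,33),(685,312),(140,550))]
C=np.mean(c,0); yv=(c[0]-c[1])+(c[3]-c[2]); xv=(c[0]-c[3])+(c[1]-c[2])
print("stand",C.round(4),"yaw",deg(xv),deg(yv)-90, np.linalg.norm(c[0]-c[1]),np.linalg.norm(c[0]-c[3]))
th=np.radians((deg(xv)+deg(yv)-90)/2); X=np.array([np.cos(th),np.sin(th)]);Y=np.array([-X[1],X[0]])
for q in((92,505),(630,272)):
    f=lambda a:(onz("top",*B(*q),.03+.104*np.sin(a))[:2]-C)@X+.013+.104*np.cos(a)
    for lo,hi in((.1,.9),):
        try:
            a=brentq(f,lo,hi);w=onz("top",*B(*q),.03+.104*np.sin(a));print("bar ang",a,"prop",a-.105,w.round(4),(w[:2]-C)@Y)
        except Exception as e: print(e,f(lo),f(hi))
b=[onz("top",*A(*q),.224)[:2] for q in((373,298),(473,341),(318,397),(418,440))]
for i in(0,2): print("leaf",((b[i]+b[i+1])/2).round(4),"sep",np.linalg.norm(b[i]-b[i+1]).round(4),"ydir",deg(b[i]-b[i+1]),[x.round(4) for x in b[i:i+2]])
r=[onz("top",*A(*q),.012)[:2] for q in((377,185),(512,240),(385,540),(248,480))]
print("rack",np.mean(r,0).round(4),deg(r[0]-r[3]),deg(r[1]-r[2]),deg(r[0]-r[1])-90)
m=[onz("top",*A(*q),.088)[:2] for q in((38,256),(113,250),(122,328),(47,335))]
M=np.mean(m,0);bu=onz("top",235+115/3.7,110+590/3.7,.0455)[:2];print("mallet",M.round(4),deg(M-bu),np.linalg.norm(M-bu),"butt",bu.round(3), deg(m[0]-m[3]),deg(m[1]-m[2]))
k=[onz("top",*A(*q),.003)[:2] for q in((28,175),(152,175),(153,547),(28,547))]
print("mat",np.mean(k,0).round(4),deg(k[0]-k[3]))
print("tool y yaw")
q=env.sense()["orientation"];from scipy.spatial.transform import Rotation as R
print(R.from_quat(q[[1,2,3,0]]).as_matrix().round(3))
for n,(u,v) in dict(det=(223,113),jar=(290,123)).items(): print(n,onz("top",u,v,.2 if n=="det" else .09).round(3))
```

```text
stand [0.5245 0.2905] yaw 22.8 22.400000000000006 0.412577575874237 0.22160478008190315
bar ang 0.8094942914352786 prop 0.7044942914352786 [0.3717 0.4372 0.1053] 0.1941531203712427
bar ang 0.796257183365176 prop 0.691257183365176 [0.5169 0.0857 0.1043] -0.18615517049717986
leaf [ 0.5149 -0.3137] sep 0.0809 ydir 64.9 [array([ 0.5321, -0.2771]), array([ 0.4978, -0.3504])]
leaf [ 0.4417 -0.2695] sep 0.0803 ydir 65.1 [array([ 0.4586, -0.2331]), array([ 0.4247, -0.3059])]
rack [ 0.5152 -0.3098] -25.4 -25.3 -24.099999999999994
mallet [ 0.5666 -0.0541] 5.3 0.24413874958146256 butt [ 0.323 -0.077] 5.4 5.2
mat [ 0.5236 -0.0592] -0.9
tool y yaw
[[ 0.918  0.397 -0.001]
 [ 0.397 -0.918  0.002]
 [-0.    -0.002 -1.   ]]
det [0.77  0.034 0.2  ]
jar [ 0.771 -0.162  0.09 ]
```

Two leaves are in the rack, in the slots at rack x = 0 and −85, with rack yaw about −25°. The stand's yaw is about 22.6° and the prop is at about 0.7 rad. I'm going for the mallet first.

drive_tool:
  motion:
    - [8.5,[0,0,15],-18]
    - [8.5,[0,0,15],-18]
    - [8.5,[0,0,15],-18]
    - [8.5,[22.5,53.4,15],-18]
    - [8.5,[22.5,53.4,15],-18]
    - [8.5,[22.5,53.4,15],-18]
    - [8.5,[22.5,53.4,15],-18]
    - [8.5,[22.5,53.4,15],-18]
    - [8.5,[22.5,53.4,15],-18]
    - [8.5,[22.5,53.4,15],-18]
    - [8.5,[22.5,53.4,15],-18]
    - [8.5,[22.5,53.4,15],-18]

```text
time_s: 1.3
position: [0.4326, -0.1799, 0.3557]
orientation: [-0.0, 0.999, 0.047, -0.0]
force: [0.9, -0.5, -0.2]
finger_gap: 0.0848
grasp_force: 0.0
```

drive_tool:
  motion:
    - [8.5,[4.5,10.5,0],0]
    - [8.5,[4.5,10.5,0],0]
    - [8.5,[4.5,10.5,0],0]
    - [8.5,[4.5,10.5,-12],0]
    - [8.5,[4.5,10.5,-12],0]
    - [8.5,[4.5,10.5,-12],0]
    - [8.5,[4.5,10.5,-12],0]

```text
time_s: 2.0
position: [0.4745, -0.0767, 0.2325]
orientation: [-0.001, 0.999, 0.047, -0.004]
force: [0.1, -0.1, -0.3]
finger_gap: 0.0849
grasp_force: 0.0
```

Run:
```python
from h import *
from scipy.spatial.transform import Rotation as R
for n in("top","side"): cv2.imwrite(f"pics/{n}1.png",env.grab_frame(n))
t=cv2.imread("pics/top1.png");s=cv2.imread("pics/side1.png")
cv2.imwrite("pics/m1.png",np.hstack([cv2.resize(t[150:290,210:300],None,fx=4,fy=4),cv2.resize(s[150:290,210:310],None,fx=4,fy=4)]))
x=env.sense();q=x["orientation"];print(x["position"],R.from_quat(q[[1,2,3,0]]).as_matrix()[:,1])
```

```text
[ 0.47797592 -0.07705069  0.23639444] [ 9.34604759e-02 -9.95622990e-01 -1.55938977e-05]
```

View pics/m1.png

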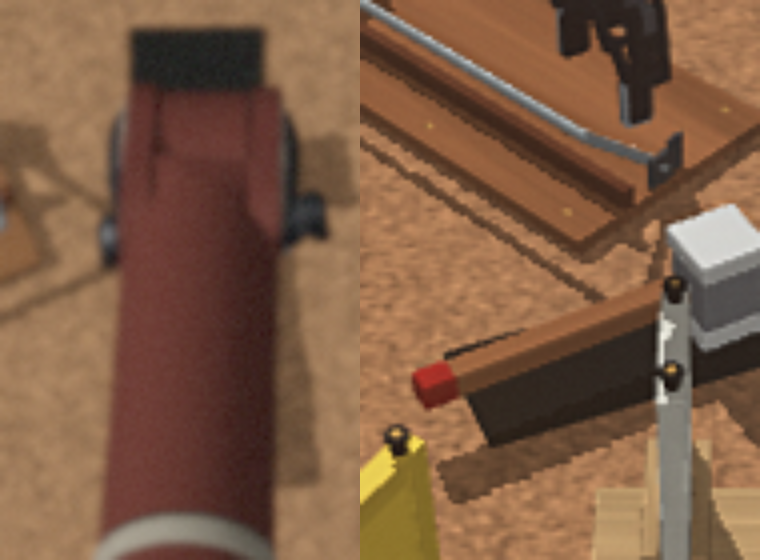

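The crop shows the mallet undisturbed, with its head at right and its red butt at crop (435,385). The gripper hangs above the handle, so I'm descending to grasp.

drive_tool:
  motion:
    - [8.5,[0.4,1.5,-10],0]
    - [8.5,[0.4,1.5,-10],0]
    - [8.5,[0.4,1.5,-15],0]
    - [8.5,[0.4,1.5,-18],0]
    - [8.5,[0.4,1.5,-20],0]
    - [8.5,[0.4,1.5,-21.5],0]
    - [8.5,[0.4,1.5,-21.5],0]
    - [8.5,[0.4,1.5,-21.5],0]

```text
time_s: 2.9
position: [0.4835, -0.0622, 0.0222]
orientation: [0.0, 0.999, 0.047, 0.002]
force: [-0.4, -0.3, 0.2]
finger_gap: 0.0852
grasp_force: 0.0
```

drive_tool:
  motion:
    - [0,[0,0,0],0]
    - [0,[0,0,0],0]
    - [0,[0,0,0],0]
    - [0,[0,0,0],0]
    - [0,[0,0,0],0]
    - [0,[0,0,0],0]
    - [0,[0,0,0],0]
    - [0,[0,0,0],0]
  squeeze: 110

```text
time_s: 3.7
position: [0.4812, -0.0619, 0.0211]
orientation: [-0.0, 0.999, 0.047, -0.0]
force: [-2.1, -0.0, 5.5]
finger_gap: 0.021
grasp_force: 108.0
```

drive_tool:
  motion:
    - [0,[0,0,5],0]
    - [0,[0,0,10],0]
    - [0,[0,0,15],0]
    - [0,[0,0,20],0]
    - [0,[0,0,25],0]
    - [0,[0,0,28],5]
    - [0,[0,0,28],10]
    - [0,[0,0,28],15]
    - [0,[0,0,28],20]
    - [0,[0,0,28],20]

```text
time_s: 4.7
position: [0.48, -0.0621, 0.2991]
orientation: [-0.001, 0.976, 0.219, -0.002]
force: [1.1, -0.4, -4.7]
finger_gap: 0.0207
grasp_force: 109.1
```

drive_tool:
  motion:
    - [0,[-0.5,-4.5,0],0]
    - [0,[-1,-9,0],0]
    - [0,[-1.5,-13.5,0],0]
    - [0,[-2,-18,0],0]
    - [0,[-2.5,-22,0],0]
    - [0,[-2.7,-25.2,0],0]
    - [0,[-2.7,-25.2,0],0]
    - [0,[-2.7,-25.2,0],0]
    - [0,[-2.7,-25.2,0],0]

```text
time_s: 5.6
position: [0.4547, -0.3123, 0.3]
orientation: [-0.001, 0.975, 0.22, -0.0]
force: [0.3, 0.9, -4.6]
finger_gap: 0.0207
grasp_force: 109.1
```

Run:
```python
from h import *
for n in("top","side"): cv2.imwrite(f"pics/{n}2.png",env.grab_frame(n))
t=cv2.imread("pics/top2.png");s=cv2.imread("pics/side2.png")
cv2.imwrite("pics/m2.png",np.hstack([cv2.resize(t[150:290,280:380],None,fx=4,fy=4),cv2.resize(s[150:290,240:340],None,fx=4,fy=4)]))
x=env.sense();print(x["position"],x["force"],x["finger_gap"])
```

```text
[ 0.45497223 -0.31229645  0.30061232] [-0.17185949 -0.5743798  -4.38060103] 0.02050942455851255
```

View pics/m2.png

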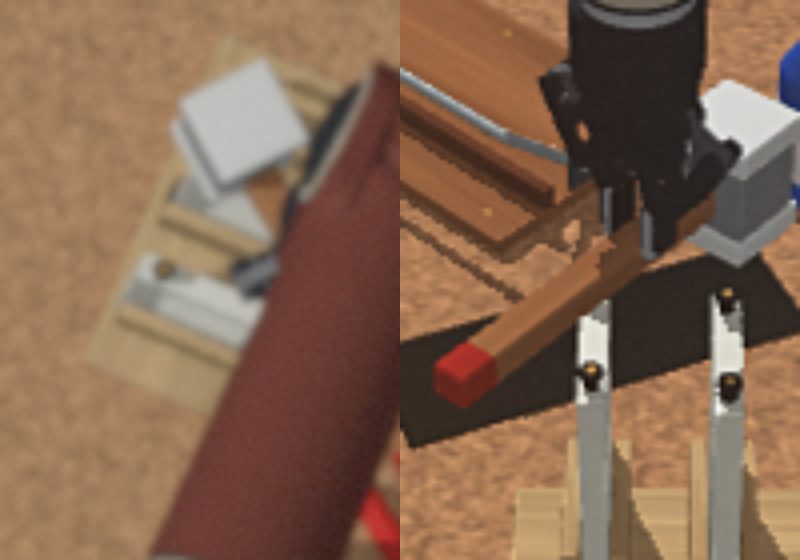

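The mallet is level, with the head over the far bushing of leaf 1 and its lower face about 5 cm above it. Pressing down now.

drive_tool:
  motion:
    - [0,[0,0,-4],0]
    - [0,[0,0,-5.5],0]
    - [0,[0,0,-6.2],0]
    - [0,[0,0,-6.8],0]
    - [0,[0,0,-7],0]
    - [0,[0,0,-7],0]
    - [0,[0,0,-7],0]

```text
time_s: 6.4
position: [0.4564, -0.3143, 0.2334]
orientation: [0.002, 0.976, 0.22, 0.002]
force: [-1.6, 0.8, 5.5]
finger_gap: 0.0204
grasp_force: 110.3
```

drive_tool:
  motion:
    - [0,[0,0,-0.3],0]
    - [0,[0,0,-0.6],0]
    - [0,[0,0,-0.9],0]
    - [0,[0,0,-0.9],0]

```text
time_s: 6.8
position: [0.4565, -0.3156, 0.2248]
orientation: [0.003, 0.976, 0.219, 0.003]
force: [-2.0, -0.1, 8.7]
finger_gap: 0.0208
grasp_force: 110.7
```

drive_tool:
  motion:
    - [0,[0,0,5],0]
    - [0,[0,0,7.5],0]
    - [0,[0,0,7.5],0]
    - [0,[0,0,7.5],0]

```text
time_s: 7.2
position: [0.4534, -0.3132, 0.2953]
orientation: [-0.001, 0.976, 0.22, -0.001]
force: [0.3, 0.0, -4.0]
finger_gap: 0.0204
grasp_force: 108.6
```

Run:
```python
from h import *
s=env.grab_frame("side"); cv2.imwrite("pics/side3.png",s)
cv2.imwrite("pics/m3.png",cv2.resize(s[140:270,240:370],None,fx=4.5,fy=4.5,interpolation=2))
x=env.sense();print(x["position"],x["force"])
```

```text
[ 0.4528814  -0.31294811  0.29426109] [-0.7613872  -0.47256106 -5.1009967 ]
```

View pics/m3.png

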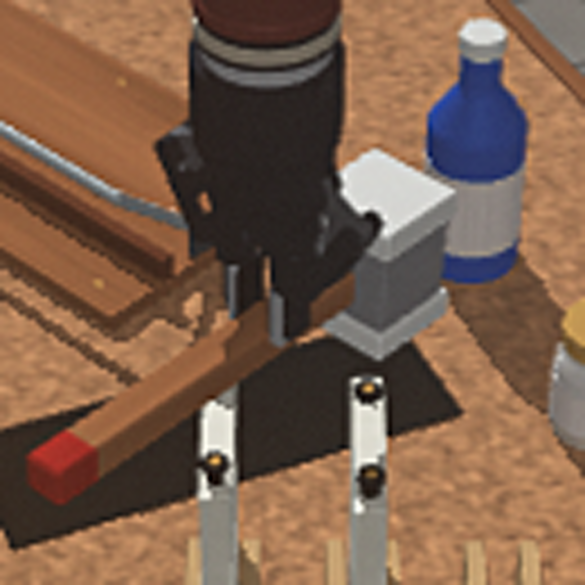

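The far bushing of leaf 1, at crop (367,390), is now down. Its twin at (371,480) is still proud. The mallet has pitched slightly in the grip, so I'll strike closer to the handle side of the face to shorten the lever.

drive_tool:
  motion:
    - [0,[-0.8,-3.2,0],0]
    - [0,[-1.5,-6.5,0],0]
    - [0,[-1.5,-6.5,0],0]
    - [0,[-1.5,-6.5,-3.5],0]
    - [0,[-1.5,-6.5,-5],0]
    - [0,[-1.5,-6.5,-5.6],0]
    - [0,[-1.5,-6.5,-6.2],0]
    - [0,[-1.5,-6.5,-6.5],0]
    - [0,[-1.5,-6.5,-6.5],0]

```text
time_s: 8.15
position: [0.4397, -0.3809, 0.2343]
orientation: [0.002, 0.976, 0.219, 0.001]
force: [-4.2, -1.7, 8.5]
finger_gap: 0.0206
grasp_force: 110.2
```

drive_tool:
  motion:
    - [0,[0,0,-0.3],0]
    - [0,[0,0,-0.5],0]
    - [0,[0,0,-0.5],0]

```text
time_s: 8.45
position: [0.441, -0.3829, 0.2312]
orientation: [0.005, 0.976, 0.218, 0.003]
force: [-3.1, -2.8, 13.1]
finger_gap: 0.0202
grasp_force: 110.7
```

drive_tool:
  motion:
    - [0,[0,0,3],0]
    - [0,[0,0,7],0]
    - [0,[0,0,7],0]
    - [0,[0,0,7],0]

```text
time_s: 8.85
position: [0.4395, -0.3783, 0.2964]
orientation: [-0.0, 0.976, 0.22, -0.0]
force: [-0.3, -0.0, -4.7]
finger_gap: 0.0206
grasp_force: 108.7
```

Run:
```python
from h import *
s=env.grab_frame("side"); cv2.imwrite("pics/side4.png",s)
cv2.imwrite("pics/m4.png",cv2.resize(s[140:270,240:370],None,fx=4.5,fy=4.5,interpolation=2))
x=env.sense();print(x["position"],x["force"])
for n,b in dict(B1=(.5321,-.2771),B2=(.4978,-.3504),B3=(.4586,-.2331),B4=(.4247,-.3059)).items():
    print(n,[((proj("side",(*b,z))-[240,140])*4.5).round().tolist() for z in(.226,.216)])
```

```text
[ 0.43864199 -0.37788428  0.29496858] [ 0.33063521 -0.05746869 -5.61908912]
B1 [[360.0, 374.0], [359.0, 387.0]]
B2 [[362.0, 474.0], [362.0, 487.0]]
B3 [[209.0, 362.0], [210.0, 376.0]]
B4 [[205.0, 461.0], [206.0, 474.0]]
```

View pics/m4.png

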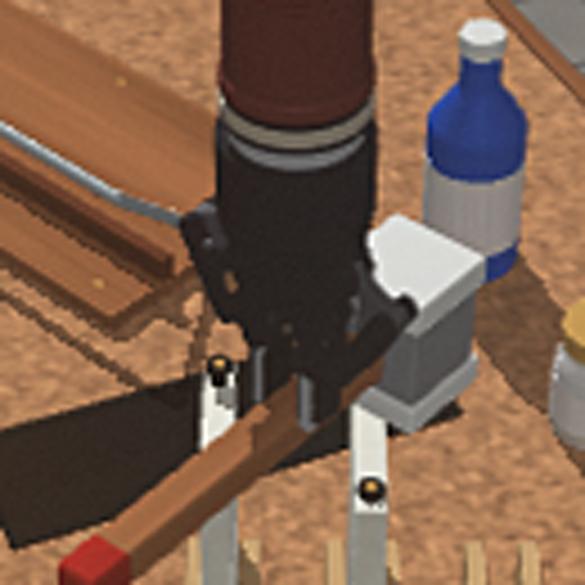

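B2 is now at crop (371,490) with its flange flush on the wood. Next is the other leaf.

drive_tool:
  motion:
    - [0,[-1.5,4.5,0],0]
    - [0,[-3,9,0],0]
    - [0,[-4,11.7,0],0]
    - [0,[-4,11.7,0],0]
    - [0,[-4,11.7,-3.5],0]
    - [0,[-4,11.7,-5],0]
    - [0,[-4,11.7,-5.6],0]
    - [0,[-4,11.7,-6.2],0]
    - [0,[-4,11.7,-6.6],0]
    - [0,[-4,11.7,-7],0]
    - [0,[-4,11.7,-7],0]

```text
time_s: 10.0
position: [0.4013, -0.2639, 0.2296]
orientation: [0.002, 0.976, 0.219, 0.002]
force: [-3.8, -0.1, 11.3]
finger_gap: 0.0204
grasp_force: 111.2
```

drive_tool:
  motion:
    - [0,[0,0,3],0]
    - [0,[0,0,7],0]
    - [0,[-1.7,-3.6,7],0]
    - [0,[-3.4,-7.3,7],0]
    - [0,[-3.4,-7.3,7],0]
    - [0,[-3.4,-7.3,3.5],0]
    - [0,[-3.4,-7.3,2],0]
    - [0,[-3.4,-7.3,1.2],0]
    - [0,[-3.4,-7.3,0.6],0]
    - [0,[-3.4,-7.3,0],0]
    - [0,[-3.4,-7.3,0],0]

```text
time_s: 11.1
position: [0.3684, -0.3383, 0.2303]
orientation: [0.004, 0.976, 0.218, 0.003]
force: [-0.6, -1.7, 9.9]
finger_gap: 0.0204
grasp_force: 111.0
```

drive_tool:
  motion:
    - [0,[0,0,-0.3],0]
    - [0,[0,0,-0.3],0]
    - [0,[0,0,4],0]
    - [0,[0,0,8],0]
    - [0,[2,5,8],-5]
    - [0,[4,9.5,8],-10]
    - [0,[6,14,8],-15]
    - [0,[8,18.5,8],-20]
    - [0,[9.5,23,8],-20]
    - [0,[11,27.2,8],-20]
    - [0,[11,27.2,8],-20]
    - [0,[11,27.2,8],-20]

```text
time_s: 12.3
position: [0.4752, -0.0608, 0.3065]
orientation: [-0.0, 0.999, 0.049, -0.001]
force: [0.3, -1.6, -4.5]
finger_gap: 0.0203
grasp_force: 109.3
```

Run:
```python
from h import *
s=env.grab_frame("side"); cv2.imwrite("pics/side5.png",s)
cv2.imwrite("pics/m5.png",cv2.resize(s[140:290,230:380],None,fx=4,fy=4,interpolation=2))
x=env.sense();print(x["position"],x["force"])
```

```text
[ 0.4748638  -0.06283578  0.30643213] [-0.55634182  0.14556629 -4.65095166]
```

View pics/m5.png

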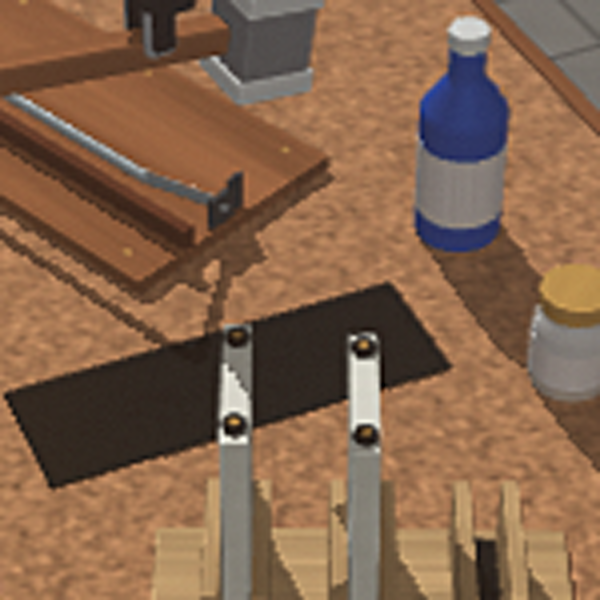

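Run:
```python
from h import *
def dot(f,u,v):
    im=cv2.imread(f"pics/{f}.png").astype(float);x,y=int(round(u)),int(round(v))
    p=im[y-4:y+5,x-4:x+5];w=np.clip(p[:,:,2]-p[:,:,0]-40,0,None)*(p[:,:,0]<110)
    Y,X=np.mgrid[y-4:y+5,x-4:x+5];return (w*X).sum()/w.sum(),(w*Y).sum()/w.sum()
after=dict(B1=(363,346),B2=(366,434),B3=(237,337),B4=(235,424))
before=dict(B1=("side2",727,298),B2=("side2",730,385),B4=("side2",590,372),B3=("side1",675,287))
for k,(a,b) in after.items():
    d=dot("side5",230+a/4,140+b/4);f,u,v=before[k]
    e=dot(f,240+(u-400)/4 if f=="side2" else 210+(u-360)/4,150+v/4)
    X=dict(B1=(.5321,-.2771),B2=(.4978,-.3504),B3=(.4586,-.2331),B4=(.4247,-.3059))[k]
    print(k,np.round(e,2),np.round(d,2),"dv",round(d[1]-e[1],2),"exp",round(proj("side",(*X,.216))[1]-proj("side",(*X,.226))[1],2))
```

```text
B1 [321.55 222.65] [320.53 225.64] dv 2.98 exp 2.91
B2 [325.1  245.47] [324.88 247.76] dv 2.29 exp 2.93
B3 [286.21 219.41] [287.51 220.48] dv 1.07 exp 2.9
B4 [287.33 241.81] [289.6  246.06] dv 4.25 exp 2.93
```

The pixel check is consistent for B1 and B2 but noisy for B3 and B4 because of the brass-coloured background. Since I still hold the mallet, I'll strike all four once more, slightly harder.

drive_tool:
  motion:
    - [0,[-1.5,-4.5,0],5]
    - [0,[-3,-9,0],10]
    - [0,[-5,-13.5,0],15]
    - [0,[-6.5,-18,0],20]
    - [0,[-7.4,-19.9,0],20]
    - [0,[-7.4,-19.9,0],20]
    - [0,[-7.4,-19.9,-5],20]
    - [0,[-7.4,-19.9,-7],20]
    - [0,[-7.4,-19.9,-7.8],20]
    - [0,[-7.4,-19.9,-8.5],20]
    - [0,[-7.4,-19.9,-8.5],20]

```text
time_s: 13.45
position: [0.4023, -0.2636, 0.2243]
orientation: [0.002, 0.976, 0.219, 0.001]
force: [-2.5, -0.6, 6.8]
finger_gap: 0.0201
grasp_force: 111.1
```

drive_tool:
  motion:
    - [0,[0,0,4],0]
    - [0,[0,0,7],0]
    - [0,[-1.7,-3.6,7],0]
    - [0,[-3.4,-7.3,7],0]
    - [0,[-3.4,-7.3,7],0]
    - [0,[-3.4,-7.3,3],0]
    - [0,[-3.4,-7.3,1.4],0]
    - [0,[-3.4,-7.3,0.6],0]
    - [0,[-3.4,-7.3,0],0]
    - [0,[-3.4,-7.3,0],0]

```text
time_s: 14.45
position: [0.3683, -0.3369, 0.2252]
orientation: [0.002, 0.976, 0.219, 0.001]
force: [-4.6, 0.2, 10.5]
finger_gap: 0.0203
grasp_force: 111.6
```

drive_tool:
  motion:
    - [0,[0,0,4],0]
    - [0,[0,0,7],0]
    - [0,[3.6,-2.1,7],0]
    - [0,[7.2,-4.2,7],0]
    - [0,[7.2,-4.2,7],0]
    - [0,[7.2,-4.2,3],0]
    - [0,[7.2,-4.2,1.4],0]
    - [0,[7.2,-4.2,0.6],0]
    - [0,[7.2,-4.2,0],0]
    - [0,[7.2,-4.2,0],0]

```text
time_s: 15.45
position: [0.4414, -0.3795, 0.2267]
orientation: [0.004, 0.976, 0.219, 0.003]
force: [-3.4, -0.6, 9.4]
finger_gap: 0.0201
grasp_force: 111.3
```

drive_tool:
  motion:
    - [0,[0,0,4],0]
    - [0,[0,0,7],0]
    - [0,[1.7,3.7,7],0]
    - [0,[3.4,7.3,7],0]
    - [0,[3.4,7.3,7],0]
    - [0,[3.4,7.3,3],0]
    - [0,[3.4,7.3,1.4],0]
    - [0,[3.4,7.3,0.6],0]
    - [0,[3.4,7.3,0],0]
    - [0,[3.4,7.3,0],0]

```text
time_s: 16.45
position: [0.4771, -0.3064, 0.2268]
orientation: [0.004, 0.976, 0.219, 0.005]
force: [-1.9, -1.1, 8.0]
finger_gap: 0.0207
grasp_force: 110.8
```

drive_tool:
  motion:
    - [0,[0,0,4],0]
    - [0,[0,0,8],0]
    - [0,[0,5,8],-5]
    - [0,[0,10,8],-10]
    - [0,[0,15,8],-15]
    - [0,[0,20,8],-20]
    - [0,[0,24,8],-20]
    - [0,[0,24,4],-20]
    - [0,[0,24,-1],-20]
    - [0,[0,24,-6],-20]
    - [0,[0,24,-11],-20]
    - [0,[0,24,-13],-20]

```text
time_s: 17.65
position: [0.4711, -0.0635, 0.0889]
orientation: [-0.001, 0.999, 0.047, -0.003]
force: [-0.4, 0.4, -4.0]
finger_gap: 0.0207
grasp_force: 109.1
```

drive_tool:
  motion:
    - [0,[0,0,-1.5],0]
    - [0,[0,0,-3],0]
    - [0,[0,0,-4],0]
    - [0,[0,0,-5],0]
    - [0,[0,0,-5],0]

```text
time_s: 18.15
position: [0.4734, -0.0639, 0.0414]
orientation: [-0.0, 0.999, 0.047, -0.001]
force: [0.3, 0.0, -4.6]
finger_gap: 0.0207
grasp_force: 109.1
```

Run:
```python
from h import *
s=env.grab_frame("side"); cv2.imwrite("pics/side6.png",s)
cv2.imwrite("pics/m6.png",cv2.resize(s[160:290,210:370],None,fx=4,fy=4,interpolation=2))
x=env.sense();print(x["position"],x["force"])
```

```text
[ 0.47373567 -0.06394143  0.04192122] [ 0.06127234 -0.1819442  -3.39367317]
```

View pics/m6.png

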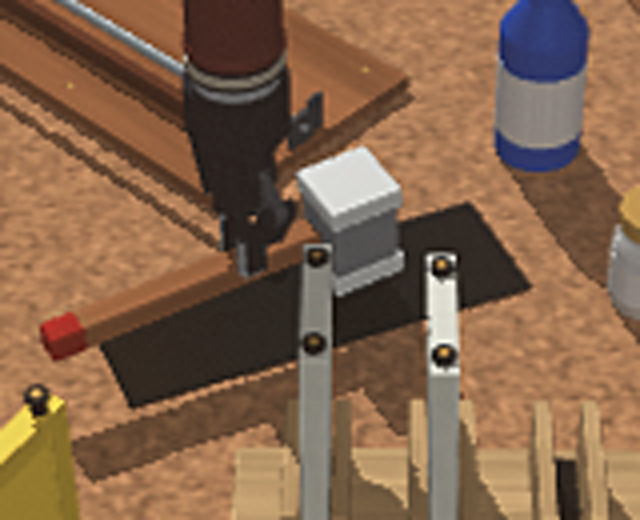

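The mallet hovers about 2 cm above the mat with only a slight pitch and its head well inside. Lowering and releasing.

drive_tool:
  motion:
    - [0,[0,0,-1],0]
    - [0,[0,0,-1.6],0]
    - [0,[0,0,-2.2],0]
    - [0,[0,0,-2.6],0]
    - [0,[0,0,-2.6],0]

```text
time_s: 18.7
position: [0.4718, -0.064, 0.0164]
orientation: [0.0, 0.999, 0.047, -0.001]
force: [-6.4, 0.8, 10.7]
finger_gap: 0.0204
grasp_force: 111.0
```

drive_tool:
  motion:
    - [8.5,[0,0,0],0]
    - [8.5,[0,0,0],0]
    - [8.5,[0,0,0],0]
    - [8.5,[0,0,0],0]
    - [8.5,[0,0,5],0]
    - [8.5,[0,0,10],0]
    - [8.5,[0,0,15],0]
    - [8.5,[0,0,20],0]
    - [8.5,[0,0,20],0]
  squeeze: 25

```text
time_s: 19.6
position: [0.4786, -0.0642, 0.2226]
orientation: [0.001, 0.999, 0.047, 0.008]
force: [1.1, 0.1, -0.7]
finger_gap: 0.0849
grasp_force: 0.0
```

Now to the prop bar: its middle is at about (0.444, 0.262, 0.105), and the fingers close along the stand's x axis.

drive_tool:
  motion:
    - [8.5,[0,3,2],8]
    - [8.5,[0,6,2],16]
    - [8.5,[0,9,2],25]
    - [8.5,[-1,12,2],33]
    - [8.5,[-1,15,2],42]
    - [8.5,[-2,18,2],50]
    - [8.5,[-2,21,2],59]
    - [8.5,[-3,24,2],67]
    - [8.5,[-3,27,2],76]
    - [8.5,[-3.4,30,2],84]
    - [8.5,[-3.4,32.5,2],92]
    - [8.5,[-3.4,32.5,2],100]

```text
time_s: 20.8
position: [0.438, 0.2655, 0.2354]
orientation: [-0.002, 0.601, 0.799, 0.001]
force: [-1.2, -0.2, 0.1]
finger_gap: 0.085
grasp_force: 0.0
```

drive_tool:
  motion:
    - [8.5,[0,0,-2],7]
    - [8.5,[0,0,-2],7]
    - [8.5,[0,0,-2],7]
    - [8.5,[0,0,-2],7]

```text
time_s: 21.2
position: [0.4398, 0.2611, 0.2163]
orientation: [0.0, 0.557, 0.83, 0.0]
force: [0.1, 1.1, -0.2]
finger_gap: 0.0848
grasp_force: 0.0
```

Run:
```python
from h import *
from scipy.spatial.transform import Rotation as R
for n in("top","side"): cv2.imwrite(f"pics/{n}7.png",env.grab_frame(n))
t=cv2.imread("pics/top7.png");s=cv2.imread("pics/side7.png")
cv2.imwrite("pics/m7.png",np.hstack([cv2.resize(t[130:290,80:280],None,fx=2,fy=2),cv2.resize(s[110:270,180:380],None,fx=2,fy=2)]))
x=env.sense();q=x["orientation"];v=R.from_quat(q[[1,2,3,0]]).as_matrix()[:,1];print(x["position"],np.degrees(np.arctan2(v[1],v[0])),x["joint_positions"].round(2))
```

```text
[0.43986033 0.26122595 0.21654258] 22.293404858212728 [-0.11  0.46 -0.69  1.79  0.34  1.01 -0.54]
```

View pics/m7.png

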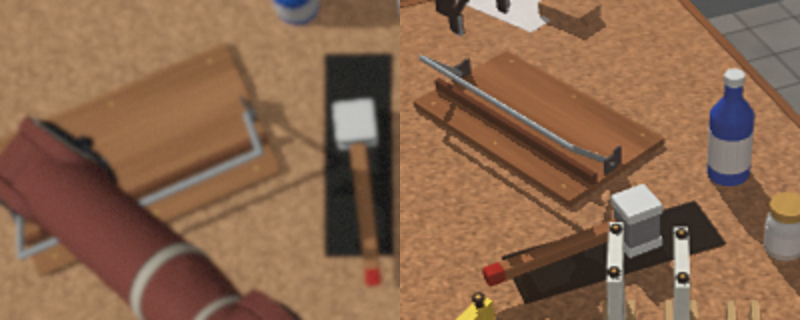

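Run:
```python
from h import *
T=lambda x,y:(80+x/2,130+y/2); S=lambda x,y:(180+(x-400)/2,110+y/2)
for a,b in(((22,255),(425,60)),((262,150),(598,158))): print(tri(T(*a),S(*b)))
print("tcp side",proj("side",env.sense()["position"]),"seen",S(455,28))
for X in((.3717,.4372,.1053),(.5169,.0857,.1043)): print(proj("side",X))
```

```text
(array([0.37718485, 0.43934604, 0.09137614]), np.float64(0.011592552902188653))
(array([0.54343798, 0.08146249, 0.06938433]), np.float64(0.041236616470977955))
tcp side [219.95737994 130.71455472] seen (207.5, 124.0)
[189.00265349 137.50446325]
[263.97931327 182.84770885]
```

The prop estimate agrees with the side view to within about 3 px, the fingers are aligned, and the mallet is standing on the mat. Descending to the bar.

drive_tool:
  motion:
    - [8.5,[0.4,0,-5],0]
    - [8.5,[0.4,0,-9],0]
    - [8.5,[0.4,0,-11.5],0]
    - [8.5,[0.4,0,-13],0]
    - [8.5,[0.4,0,-13],0]
    - [2.5,[0.4,0,-13],0]
    - [2.5,[0.4,0,-13],0]
    - [2.5,[0.4,0,-13],0]
    - [2.5,[0.4,0,-13],0]
  squeeze: 25

```text
time_s: 22.2
position: [0.444, 0.2613, 0.0868]
orientation: [0.0, 0.557, 0.831, 0.001]
force: [0.3, 0.7, -0.4]
finger_gap: 0.0278
grasp_force: 0.0
```

drive_tool:
  motion:
    - [0,[0,0,0],0]
    - [0,[0,0,0],0]
    - [0,[0,0,0],0]
    - [0,[0,0,0],0]
    - [0,[0,0,0],0]

```text
time_s: 22.7
position: [0.4435, 0.261, 0.0859]
orientation: [-0.0, 0.556, 0.831, -0.0]
force: [-0.6, 0.4, 0.4]
finger_gap: -0.0001
grasp_force: 0.0
```

Run:
```python
from h import *
for n in("top","side"): cv2.imwrite(f"pics/{n}8.png",env.grab_frame(n))
s=cv2.imread("pics/side8.png")
cv2.imwrite("pics/m8.png",cv2.resize(s[110:220,170:300],None,fx=5,fy=5,interpolation=2))
```

```text
(no output)
```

View pics/m8.png

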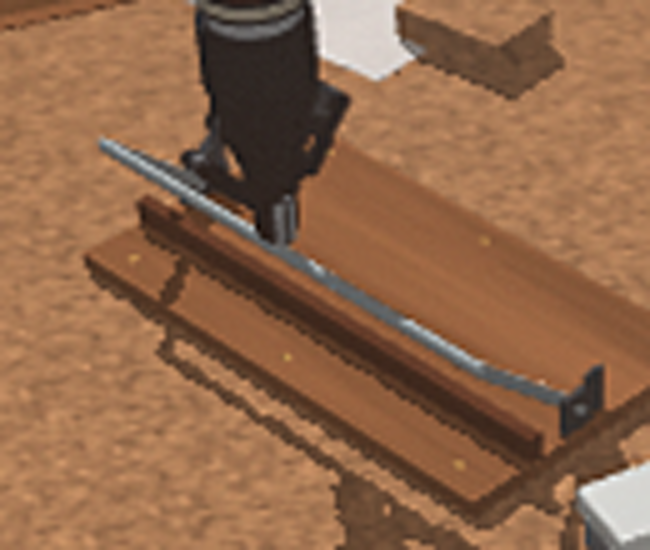

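The fingers closed right beside the bar near crop (280,245), and the bar has not moved. I'll intersect the bar's lines from both views to get its true 3-D position.

Run:
```python
from h import *
B=lambda x,y:(70+x/4.5,145+y/4.5); S=lambda x,y:(170+x/5,110+y/5)
def plane(n,a,b):
    o,d1=ray(n,*a);_,d2=ray(n,*b);N=np.cross(d1,d2);N/=np.linalg.norm(N);return N,N@o
N1,c1=plane("top",B(92,505),B(630,272)); N2,c2=plane("side",S(105,145),S(480,368))
d=np.cross(N1,N2);d/=np.linalg.norm(d)
for y in(.4372,.2615,.0857): print(np.linalg.solve(np.array([N1,N2,[0,1,0]]),[c1,c2,y]).round(4))
print("dir",d, "horiz yaw",np.degrees(np.arctan2(d[1],d[0])))
# stand board corners from side view at z=.014 (front-left, front-right, lip right end top z=.034)
for nm,q,z in(("FL",(88,258),.014),("FR",(475,500),.014),("lipR front top",(540,440),.034),("lipL top",(145,198),.034),("bracket",(583,405),.03)): print(nm,onz("side",*S(*q),z).round(4))
C=np.array([.5245,.2905]);th=np.radians(22.6);X=np.array([np.cos(th),np.sin(th)]);Y=np.array([-X[1],X[0]])
for nm,x,y in(("FL",-.115,.205),("FR",-.115,-.205)): print(nm,(C+x*X+y*Y).round(4))
p=env.sense()["position"];print("tcp in stand",(p[:2]-C)@X,(p[:2]-C)@Y)
```

```text
[0.372  0.4372 0.1035]
[0.4442 0.2615 0.1051]
[0.5165 0.0857 0.1066]
dir [ 0.38004042 -0.92493427  0.0081162 ] horiz yaw -67.66303851835444
FL [0.3512 0.4269 0.014 ]
FR [0.5067 0.0616 0.014 ]
lipR front top [0.5594 0.0777 0.034 ]
lipL top [0.4044 0.4541 0.034 ]
bracket [0.6011 0.1041 0.03  ]
FL [0.3396 0.4356]
FR [0.4971 0.057 ]
tcp in stand -0.08612031186136224 0.003922536242966266
```

Run:
```python
from h import *
p=env.sense()["position"];f=lambda X:((proj("side",X)-[170,110])*5).round(1)
print("tcp",f(p),"bar est",f((.4442,.2615,.105)),"bar-2cm z",f((.4442,.2615,.085)))
im=cv2.imread("pics/side8.png")
for c in (215,220,222,224,226,228,230,235): 
    print(c,[tuple(int(k) for k in im[r,c]) for r in range(150,170,2)])
```

```text
tcp [273.5 268.2] bar est [271.7 244.2] bar-2cm z [274.4 268.6]
215 [(34, 54, 88), (179, 178, 171), (102, 99, 93), (63, 98, 156), (50, 74, 119), (46, 67, 109), (30, 42, 64), (32, 45, 69), (38, 57, 88), (57, 90, 139)]
220 [(31, 35, 44), (50, 73, 110), (59, 87, 129), (139, 137, 132), (68, 86, 117), (66, 105, 161), (43, 60, 99), (32, 45, 72), (27, 38, 60), (41, 60, 91)]
222 [(30, 34, 45), (32, 35, 45), (29, 34, 44), (21, 27, 39), (102, 98, 94), (61, 93, 145), (54, 83, 132), (45, 63, 105), (29, 40, 60), (28, 38, 60)]
224 [(32, 36, 46), (50, 53, 60), (41, 44, 54), (36, 40, 50), (41, 44, 53), (86, 91, 96), (65, 102, 158), (44, 64, 103), (37, 53, 86), (27, 40, 59)]
226 [(57, 59, 67), (90, 92, 95), (90, 91, 94), (93, 94, 98), (89, 89, 93), (100, 99, 97), (62, 93, 139), (58, 89, 140), (43, 62, 106), (31, 44, 67)]
228 [(71, 71, 75), (92, 91, 91), (93, 91, 90), (80, 84, 90), (53, 74, 107), (91, 96, 100), (99, 95, 90), (62, 96, 153), (49, 74, 120), (44, 66, 108)]
230 [(69, 108, 167), (68, 106, 166), (68, 105, 164), (63, 100, 156), (62, 95, 150), (68, 96, 144), (97, 97, 94), (68, 87, 119), (64, 100, 156), (41, 61, 100)]
235 [(67, 103, 156), (68, 103, 159), (65, 99, 151), (64, 98, 153), (66, 98, 152), (65, 99, 151), (56, 89, 141), (91, 96, 104), (99, 96, 91), (58, 92, 147)]
```

The visible fingertips end at the bar, so the grasp was probably too high. I'll lift, open, go 2 cm lower and close again.

drive_tool:
  motion:
    - [0,[0,0,5],0]
    - [8.5,[0,0,6],0]
    - [8.5,[0,0,6],0]
    - [8.5,[0,0,6],0]
    - [8.5,[0,0,6],0]
    - [8.5,[0,0,2],0]
    - [8.5,[0,0,-1],0]
    - [8.5,[0,0,-2],0]
    - [8.5,[0,0,-2],0]

```text
time_s: 23.7
position: [0.4422, 0.2602, 0.0641]
orientation: [-0.001, 0.556, 0.831, -0.002]
force: [-1.4, -0.2, 0.3]
finger_gap: 0.085
grasp_force: 0.0
```

drive_tool:
  motion:
    - [0,[0,0,0],0]
    - [0,[0,0,0],0]
    - [0,[0,0,0],0]
    - [0,[0,0,0],0]
    - [0,[0,0,0],0]
    - [0,[0,0,0],0]
    - [0,[0,0,0],0]
    - [0,[0,0,0],0]
    - [0,[0,0,0],0]

```text
time_s: 24.6
position: [0.4444, 0.2615, 0.0661]
orientation: [0.0, 0.557, 0.831, 0.001]
force: [3.7, 1.7, -0.8]
finger_gap: 0.0089
grasp_force: 25.8
```

The bar is gripped now (gap 8.9 mm). Swinging it up along the arc, first half.

drive_tool:
  motion:
    - [0,[0.5,0.2,0.6],0]
    - [0,[1,0.4,1.2],0]
    - [0,[1.5,0.6,1.7],0]
    - [0,[2.1,0.9,2.2],0]
    - [0,[2.7,1.1,2.6],0]
    - [0,[3.3,1.4,3],0]
    - [0,[4,1.6,3.3],0]
    - [0,[4.6,1.9,3.6],0]
    - [0,[4.6,1.9,3.6],0]

```text
time_s: 25.5
position: [0.4896, 0.2801, 0.1007]
orientation: [-0.001, 0.557, 0.831, -0.001]
force: [4.0, 4.3, -18.3]
finger_gap: 0.0087
grasp_force: 24.4
```

Run:
```python
from h import *
for n in("top","side"): cv2.imwrite(f"pics/{n}9.png",env.grab_frame(n))
t=cv2.imread("pics/top9.png");s=cv2.imread("pics/side9.png")
cv2.imwrite("pics/m9.png",np.hstack([cv2.resize(t[140:280,70:230],None,fx=2.5,fy=2.5),cv2.resize(s[90:230,160:310],None,fx=2.5,fy=2.5)]))
x=env.sense();print(x["position"],x["force"],x["finger_gap"])
```

```text
[0.48962217 0.28017793 0.10073499] [  4.03318259   4.55488965 -18.61969237] 0.00872860740826748
```

View pics/m9.png

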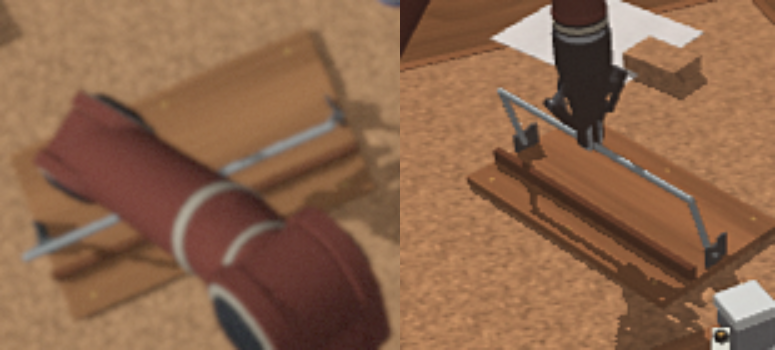

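The prop is nearly upright. The −18 N in z shows I pulled up too far, so I'll ease down and carry on backward.

drive_tool:
  motion:
    - [0,[0,0,-0.7],0]
    - [0,[0.6,0.3,-0.9],0]
    - [0,[1.2,0.5,-0.9],0]
    - [0,[1.8,0.8,-0.9],0]
    - [0,[2.4,1,-1],0]
    - [0,[3,1.3,-1.1],0]
    - [0,[3,1.3,-1.1],0]

```text
time_s: 26.3
position: [0.5274, 0.2964, 0.1006]
orientation: [0.006, 0.557, 0.83, 0.008]
force: [2.3, -2.5, 24.1]
finger_gap: 0.0088
grasp_force: 30.4
```

drive_tool:
  motion:
    - [4,[0,0,0],0]
    - [4,[0,0,0.5],0]
    - [4,[0,0,0.5],0]
    - [4,[0,0,0.5],0]

```text
time_s: 26.7
position: [0.5191, 0.2927, 0.096]
orientation: [-0.0, 0.556, 0.831, -0.001]
force: [-0.2, 0.2, -0.3]
finger_gap: 0.04
grasp_force: 0.0
```

Run:
```python
from h import *
for n in("top","side"): cv2.imwrite(f"pics/{n}10.png",env.grab_frame(n))
s=cv2.imread("pics/side10.png")
cv2.imwrite("pics/m10.png",cv2.resize(s[90:230,160:310],None,fx=4,fy=4,interpolation=2))
x=env.sense();print(x["position"],x["force"],x["finger_gap"])
```

```text
[0.51904401 0.29269853 0.09552004] [-0.48788161  0.27561329 -0.36084257] 0.039858852155568496
```

View pics/m10.png

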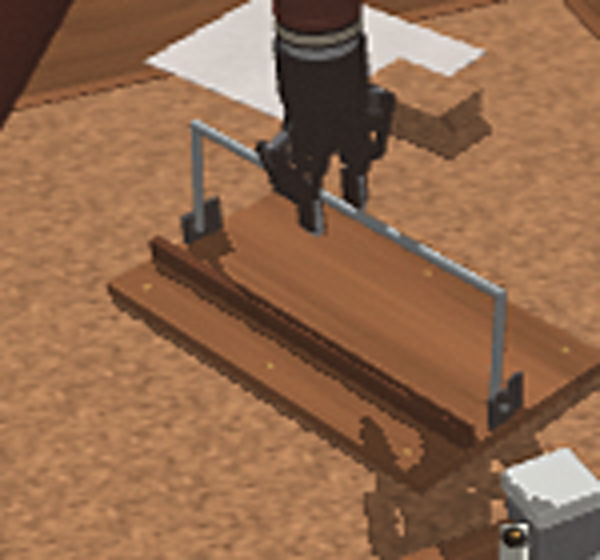

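The prop is now about vertical, with the fingers straddling the bar at crop (330,195). That was my last picture, so the rest runs on measurements alone. I'll raise slightly and push the bar back with the front finger, watching the force.

drive_tool:
  motion:
    - [4,[0,0,1.8],0]
    - [4,[0.9,0.4,1.8],0]
    - [4,[1.8,0.8,1.8],0]
    - [4,[2.4,1,1.8],0]
    - [4,[2.9,1.2,1.8],0]
    - [4,[3.3,1.4,1.8],0]
    - [4,[3.3,1.4,1.8],0]

```text
time_s: 27.5
position: [0.5529, 0.3072, 0.1134]
orientation: [-0.0, 0.557, 0.831, -0.0]
force: [-0.5, 0.4, -0.5]
finger_gap: 0.0401
grasp_force: 0.0
```

drive_tool:
  motion:
    - [4,[0.4,0.2,0],0]
    - [4,[0.7,0.3,0],0]
    - [4,[0.9,0.4,0],0]
    - [4,[0.9,0.4,0],0]

```text
time_s: 27.9
position: [0.5618, 0.3111, 0.1139]
orientation: [0.0, 0.557, 0.831, 0.0]
force: [-0.8, -0.2, -0.1]
finger_gap: 0.0399
grasp_force: 0.0
```

```bash
cat >> h.py <<'E'
def graymask(im,lo=85):
    i=im.astype(int);return ((i.max(2)-i.min(2)<22)&(i.max(2)>lo)&(i.max(2)<200)).astype(np.uint8)*255
E
python3 - <<'E'
from h import *
for f in("side10","side11"):
    im=cv2.imread("pics/side10.png") if f=="side10" else env.grab_frame("side")
    cv2.imwrite(f"pics/{f}.png",im);g=graymask(im);g[:100]=0;g[200:]=0;g[:,:170]=0;g[:,300:]=0
    # right leg: columns 278-297, rows 150-195
    print(f,"right leg per row",[(r,np.flatnonzero(g[r,272:300]).tolist() and round(272+np.flatnonzero(g[r,272:300]).mean(),1)) for r in range(150,196,4)])
    print(f,"bar per col",[(c,round(120+np.flatnonzero(g[120:175,c]).mean(),1)) if g[120:175,c].any() else (c,None) for c in range(204,296,6)])
C=np.array([.5245,.2905]);th=np.radians(22.6);X=np.array([np.cos(th),np.sin(th)]);Y=np.array([-X[1],X[0]])
for off in(0,.01):
  for p in(1.4,1.6,1.767):
    a=p+.105;x=-.013-.104*np.cos(a)+off;z=.03+.104*np.sin(a)
    print(off,p,[proj("side",(*(C+x*X+y*Y),z)).round(1).tolist() for y in(.186,-.186)])
E
```

```text
side10 right leg per row [(150, []), (154, []), (158, np.float64(275.0)), (162, np.float64(282.5)), (166, np.float64(284.5)), (170, np.float64(284.5)), (174, np.float64(284.0)), (178, np.float64(284.0)), (182, np.float64(283.5)), (186, np.float64(283.5)), (190, []), (194, [])]
side10 bar per col [(204, None), (210, np.float64(136.6)), (216, np.float64(125.0)), (222, np.float64(128.0)), (228, np.float64(125.5)), (234, None), (240, np.float64(142.3)), (246, np.float64(139.4)), (252, np.float64(145.0)), (258, np.float64(148.0)), (264, np.float64(152.0)), (270, np.float64(155.0)), (276, np.float64(158.0)), (282, np.float64(162.0)), (288, None), (294, None)]
side11 right leg per row [(150, []), (154, []), (158, np.float64(275.5)), (162, np.float64(282.5)), (166, np.float64(284.5)), (170, np.float64(284.5)), (174, np.float64(284.0)), (178, np.float64(284.0)), (182, np.float64(283.5)), (186, np.float64(283.5)), (190, []), (194, [])]
side11 bar per col [(204, None), (210, np.float64(136.6)), (216, np.float64(125.0)), (222, np.float64(128.0)), (228, np.float64(132.0)), (234, np.float64(135.0)), (240, np.float64(138.0)), (246, np.float64(137.5)), (252, np.float64(135.2)), (258, np.float64(148.0)), (264, np.float64(152.0)), (270, np.float64(155.0)), (276, np.float64(158.0)), (282, np.float64(162.0)), (288, None), (294, None)]
0 1.4 [[203.8, 124.2], [278.4, 166.2]]
0 1.6 [[208.4, 122.1], [283.0, 163.5]]
0 1.767 [[212.1, 121.1], [286.7, 162.2]]
0.01 1.4 [[206.0, 123.1], [280.6, 164.8]]
0.01 1.6 [[210.5, 121.0], [285.1, 162.2]]
0.01 1.767 [[214.3, 120.0], [288.8, 160.9]]
```

Nothing touched the bar. The evidence (two grasps and the tip pixels) shows the real fingertips sit about 15 mm above the reported TCP. I'll go back, drop lower, and push again.

drive_tool:
  motion:
    - [6,[-1.4,-0.6,0.5],0]
    - [6,[-2.8,-1.2,0.5],0]
    - [6,[-2.8,-1.2,0],0]
    - [6,[-2.8,-1.2,-1.5],0]
    - [6,[-2.8,-1.2,-3],0]
    - [6,[-2.8,-1.2,-3],0]
    - [6,[-1.8,-0.8,-3],0]
    - [6,[-0.8,-0.4,-3],0]
    - [6,[-0.3,-0.1,-3],0]
    - [6,[0.1,0.1,-3],0]
    - [6,[0.1,0.1,-3],0]

```text
time_s: 29.05
position: [0.5627, 0.3122, 0.0834]
orientation: [-0.0, 0.557, 0.831, -0.0]
force: [-0.2, -0.3, 0.3]
finger_gap: 0.0601
grasp_force: 0.1
```

drive_tool:
  motion:
    - [6,[0.4,0.2,0],0]
    - [6,[0.7,0.3,0],0]
    - [6,[0.9,0.4,0],0]
    - [6,[0.9,0.4,0],0]

```text
time_s: 29.45
position: [0.5678, 0.3146, 0.0834]
orientation: [-0.002, 0.556, 0.831, -0.004]
force: [-6.9, -3.1, 1.7]
finger_gap: 0.0598
grasp_force: 3.9
```

drive_tool:
  motion:
    - [6,[0.3,0.1,0],0]
    - [6,[0.6,0.2,0],0]
    - [6,[0.6,0.2,0],0]

```text
time_s: 29.75
position: [0.5675, 0.3145, 0.0829]
orientation: [-0.005, 0.555, 0.831, -0.011]
force: [-17.1, -7.2, 9.1]
finger_gap: 0.0598
grasp_force: 9.4
```

Run:
```python
from h import *
im=env.grab_frame("side");cv2.imwrite("pics/side12.png",im);g=graymask(im)
print("right leg",[(r,round(272+np.flatnonzero(g[r,272:300]).mean(),1)) for r in range(158,190,4) if g[r,272:300].any()])
print("bar",[(c,round(110+np.flatnonzero(g[110:175,c]).mean(),1)) for c in range(210,296,6) if g[110:175,c].any()])
print(env.sense()["position"],env.sense()["force"])
```

```text
right leg [(158, np.float64(282.5)), (162, np.float64(289.0)), (166, np.float64(288.0)), (170, np.float64(287.0)), (174, np.float64(286.5)), (178, np.float64(285.5)), (182, np.float64(285.0)), (186, np.float64(284.0))]
bar [(210, np.float64(140.5)), (216, np.float64(121.5)), (222, np.float64(124.5)), (228, np.float64(128.0)), (234, np.float64(131.0)), (240, np.float64(120.5)), (252, np.float64(141.0)), (258, np.float64(144.5)), (264, np.float64(141.5)), (270, np.float64(151.0)), (276, np.float64(154.0)), (282, np.float64(158.0)), (288, np.float64(166.5))]
[0.56750492 0.31444748 0.08291489] [-16.35216446  -7.99925282   8.87636449]
```

The prop is at its stop: the force rises with no further travel, and the corner pixel matches p = 1.767. That also refines the stand centre by about +8 mm along its x. Next I'll check whether the leaves shifted while being struck.

Run:
```python
from h import *
im=env.grab_frame("top");cv2.imwrite("pics/top12.png",im);a=cv2.imread("pics/top0.png")
for n,i in(("t0",a),("now",im)):
    g=i[175:250,295:385].astype(int)
    for lab,m in(("white",(g.min(2)>150)&(g.max(2)-g.min(2)<30)),("dark",g.max(2)<75)):
        k,_,st,c=cv2.connectedComponentsWithStats(m.astype(np.uint8))
        print(n,lab,[(int(s[4]),(c[j]+[295,175]).round(1).tolist()) for j,s in enumerate(st) if j and s[4]>7])
A=lambda x,y:(235+x/3.7,110+y/3.7)
print([np.round(A(*q),1).tolist() for q in((373,298),(473,341),(318,397),(418,440))])
d=cv2.absdiff(im,a)[170:260,295:385].max(2);print("diff>60:",(d>60).sum())
```

```text
t0 white [(19, [330.7, 190.6]), (288, [346.5, 200.9]), (19, [316.1, 216.6]), (243, [332.9, 226.5])]
t0 dark []
now white [(22, [330.7, 189.7]), (321, [346.6, 199.8]), (8, [363.9, 205.4]), (13, [333.2, 232.5])]
now dark []
[[335.8, 190.5], [362.8, 202.2], [320.9, 217.3], [348.0, 228.9]]
diff>60: 4
```

drive_tool:
  motion:
    - [8.5,[-1.2,-0.5,0],0]
    - [8.5,[-1.2,-0.5,5],0]
    - [8.5,[-1.2,-0.5,10],0]
    - [8.5,[-1.2,-0.5,15],0]
    - [8.5,[-1.2,-0.5,20],0]
    - [8.5,[-1.2,-0.5,23],0]
    - [8.5,[-2,-5,23],-8]
    - [8.5,[-3,-10,23],-16]
    - [8.5,[-4,-15,23],-24]
    - [8.5,[-5,-20,23],-32]
    - [8.5,[-6,-25,23],-40]
    - [8.5,[-7,-30,23],-47.3]

```text
time_s: 31.05
position: [0.5088, 0.0212, 0.3149]
orientation: [0.001, 0.844, 0.536, 0.002]
force: [0.6, -0.4, 0.0]
finger_gap: 0.0853
grasp_force: 0.0
```

The leaves have not shifted. On to the near leaf.

drive_tool:
  motion:
    - [8.5,[-1.1,-4.8,0],0]
    - [8.5,[-2.2,-9.6,0],0]
    - [8.5,[-3.4,-14.4,0],0]
    - [8.5,[-4.5,-19.2,0],0]
    - [8.5,[-5.6,-24,0],0]
    - [8.5,[-6.8,-29,0],0]
    - [8.5,[-6.8,-29,0],0]
    - [8.5,[-6.8,-29,0],0]
    - [8.5,[-6.8,-29,0],0]

```text
time_s: 31.95
position: [0.4415, -0.2658, 0.3144]
orientation: [0.0, 0.842, 0.539, 0.001]
force: [0.1, 0.2, -0.1]
finger_gap: 0.0851
grasp_force: 0.0
```

Run:
```python
from h import *
from scipy.spatial.transform import Rotation as R
x=env.sense();q=x["orientation"];v=R.from_quat(q[[1,2,3,0]]).as_matrix()[:,1];print(x["position"],np.degrees(np.arctan2(v[1],v[0])),x["joint_positions"].round(2))
print((np.array([.4417,-.2695])-x["position"][:2])*100)
```

```text
[ 0.44151541 -0.26576295  0.31442637] -24.793690431220245 [ 0.76  0.33 -0.36  1.62  0.12  1.21 -0.06]
[ 0.01845896 -0.3737049 ]
```

drive_tool:
  motion:
    - [8.5,[0,-0.4,-4],0]
    - [8.5,[0,-0.4,-8],0]
    - [8.5,[0,-0.4,-11],0]
    - [8.5,[0,-0.4,-13.5],0]
    - [8.5,[0,-0.4,-15],0]
    - [8.5,[0,-0.4,-15],0]

```text
time_s: 32.55
position: [0.4402, -0.2684, 0.1623]
orientation: [-0.002, 0.842, 0.54, -0.001]
force: [-0.1, -0.0, 0.3]
finger_gap: 0.0851
grasp_force: 0.0
```

drive_tool:
  motion:
    - [0,[0,0,0],0]
    - [0,[0,0,0],0]
    - [0,[0,0,0],0]
    - [0,[0,0,0],0]
    - [0,[0,0,0],0]
    - [0,[0,0,0],0]
    - [0,[0,0,0],0]
    - [0,[0,0,0],0]
  squeeze: 50

```text
time_s: 33.35
position: [0.4412, -0.2716, 0.1647]
orientation: [0.001, 0.843, 0.538, 0.0]
force: [-0.6, -0.6, 5.8]
finger_gap: 0.0169
grasp_force: 50.9
```

drive_tool:
  motion:
    - [0,[0,0,4],0]
    - [0,[0,0,8],0]
    - [0,[0,0,12],0]
    - [0,[0,0,16],0]
    - [0,[0,0,20],0]
    - [0,[0,0,24],0]
    - [0,[0.3,5,24],4]
    - [0,[0.6,9.5,24],8]
    - [0,[0.9,14,24],12]
    - [0,[1.2,18.5,24],16]
    - [0,[1.4,23,24],20]
    - [0,[1.6,27.5,24],24]

```text
time_s: 34.55
position: [0.4552, 0.0053, 0.4026]
orientation: [-0.001, 0.712, 0.702, -0.001]
force: [1.7, 0.3, -2.7]
finger_gap: 0.0171
grasp_force: 51.4
```

drive_tool:
  motion:
    - [0,[0.3,4.5,0],4]
    - [0,[0.5,9,0],8]
    - [0,[0.7,13.5,0],12]
    - [0,[0.9,18,0],16]
    - [0,[1.1,22.5,0],20]
    - [0,[1.3,27,0],23.4]
    - [0,[1.4,31,0],23.4]
    - [0,[1.5,34,0],23.4]
    - [0,[1.5,34,0],23.4]
    - [0,[1.5,34,0],23.4]
    - [0,[1.5,34,0],23.4]

```text
time_s: 35.65
position: [0.472, 0.3422, 0.403]
orientation: [0.0, 0.557, 0.831, -0.001]
force: [-0.1, -0.8, -2.9]
finger_gap: 0.0166
grasp_force: 51.4
```

```bash
cat >> h.py <<'E'
from scipy.spatial.transform import Rotation as Rot
C=np.array([.5319,.2936]);TH=np.radians(22.6);X=np.array([np.cos(TH),np.sin(TH)]);Y=np.array([-X[1],X[0]])
def st(goal=None):
    x=env.sense();q=x["orientation"];v=Rot.from_quat(q[[1,2,3,0]]).as_matrix()[:,1];p=x["position"]
    print("pos",p.round(4),"yaw",np.degrees(np.arctan2(v[1],v[0])).round(1),"stand xy",round((p[:2]-C)@X,4),round((p[:2]-C)@Y,4),"F",x["force"].round(1),"gap",round(x["finger_gap"],4),"q7",x["joint_positions"][6].round(2))
    if goal is not None: print("need cm",((C+goal[0]*X+goal[1]*Y-p[:2])*100).round(2))
E
python3 - <<'E'
from h import *
st((-.036,.07)); cv2.imwrite("pics/side13.png",env.grab_frame("side"))
im=cv2.imread("pics/side13.png").astype(int);
m=((im.min(2)>140)&(im.max(2)-im.min(2)<35)).astype(np.uint8);m[:60]=0;m[190:]=0
k,_,s,c=cv2.connectedComponentsWithStats(m);print([(r[:5].tolist(),c[j].round(1).tolist()) for j,r in enumerate(s) if j and r[4]>40])
# predicted: foot corners if leaf foot = TCP z-.153
p=env.sense()["position"]
for y in(-.055,.055):print(proj("side",(*(p[:2]+y*Y),p[2]-.153)),proj("side",(*(p[:2]+y*Y),p[2]+.047)))
E
```

```text
pos [0.472  0.3422 0.403 ] yaw 22.4 stand xy -0.0367 0.0679 F [-0.1 -0.8 -2.9] gap 0.0166 q7 -0.55
need cm [-0.02  0.22]
[([197, 85, 84, 41, 1140], [241.0, 104.9]), ([213, 119, 77, 42, 85], [251.2, 139.7]), ([342, 144, 11, 6, 47], [346.9, 146.8])]
[231.82421692 113.46677234] [226.42435732  55.23133174]
[209.9182337  101.99000995] [203.04548092  44.92414214]
```

The leaf is held over its spot. Lowering it and watching for contact.

drive_tool:
  motion:
    - [0,[0,0.2,-5],0]
    - [0,[0,0.2,-10],0]
    - [0,[0,0.2,-15],0]
    - [0,[0,0.2,-18.5],0]
    - [0,[0,0.2,-20.5],0]
    - [0,[0,0.2,-21.5],0]
    - [0,[0,0.2,-22.2],0]
    - [0,[0,0.2,-22.2],0]

```text
time_s: 36.5
position: [0.472, 0.3454, 0.1821]
orientation: [0.0, 0.556, 0.831, 0.0]
force: [0.2, 0.4, -2.7]
finger_gap: 0.0172
grasp_force: 51.4
```

drive_tool:
  motion:
    - [0,[0,0,-0.4],0]
    - [0,[0,0,-0.8],0]
    - [0,[0,0,-1.2],0]
    - [0,[0,0,-1.5],0]
    - [0,[0,0,-1.5],0]

```text
time_s: 37.0
position: [0.4717, 0.346, 0.1672]
orientation: [0.0, 0.556, 0.831, 0.0]
force: [-0.2, -0.4, -1.0]
finger_gap: 0.0171
grasp_force: 51.6
```

The foot is on the board at the expected height, so it is behind the lip and not on it. Loosening into a cage and tilting the leaf back onto the prop.

drive_tool:
  motion:
    - [0,[0,0,-0.2],0]
    - [4.5,[0,0,-0.2],0]
    - [4.5,[0,0,-0.2],0]
    - [4.5,[0,0,-0.2],0]
    - [4.5,[0.5,0.2,-0.2],0]
    - [4.5,[1,0.4,-0.2],0]
    - [4.5,[1.5,0.6,-0.2],0]
    - [4.5,[2,0.8,-0.2],0]
    - [4.5,[2.5,1,-0.2],0]
    - [4.5,[3,1.2,-0.2],0]
    - [4.5,[3.5,1.45,-0.2],0]
    - [4.5,[4,1.65,-0.2],0]

```text
time_s: 38.2
position: [0.5119, 0.3627, 0.1649]
orientation: [-0.0, 0.556, 0.831, 0.0]
force: [0.2, -0.0, -0.2]
finger_gap: 0.0449
grasp_force: 0.0
```

drive_tool:
  motion:
    - [4.5,[0.5,0.2,0],0]
    - [4.5,[1,0.4,0],0]
    - [4.5,[1.4,0.6,0],0]
    - [4.5,[1.7,0.7,0],0]
    - [4.5,[1.7,0.7,0],0]
    - [4.5,[1.7,0.7,0],0]

```text
time_s: 38.8
position: [0.5283, 0.3694, 0.1649]
orientation: [-0.0, 0.556, 0.831, -0.0]
force: [0.3, 0.8, -0.5]
finger_gap: 0.045
grasp_force: 0.0
```

Run:
```python
from h import *
st(); cv2.imwrite("pics/side14.png",env.grab_frame("side"))
```

```text
pos [0.5283 0.3694 0.1649] yaw 22.5 stand xy 0.0258 0.0714 F [ 0.3  0.8 -0.5] gap 0.045 q7 -0.65
```

drive_tool:
  motion:
    - [8.5,[0,0,0],0]
    - [8.5,[0,0,0],0]
    - [8.5,[0,0,0],0]
    - [8.5,[0,0,3],0]
    - [8.5,[0,0,7],0]
    - [8.5,[0,0,12],0]
    - [8.5,[0,0,17],0]
    - [8.5,[0,-5,17],-8]
    - [8.5,[-0.5,-10,17],-16]
    - [8.5,[-0.5,-15,17],-24]
    - [8.5,[-0.5,-20,17],-32]
    - [8.5,[-0.5,-25,17],-40]

```text
time_s: 40.05
position: [0.5231, 0.1177, 0.3352]
orientation: [0.0, 0.808, 0.589, 0.0]
force: [0.0, -0.6, -0.5]
finger_gap: 0.0852
grasp_force: 0.0
```

drive_tool:
  motion:
    - [8.5,[0,-5,0],-7.4]
    - [8.5,[-0.1,-10,0],-7.4]
    - [8.5,[-0.2,-15,0],-7.4]
    - [8.5,[-0.3,-20,0],-7.4]
    - [8.5,[-0.4,-25,0],-7.4]
    - [8.5,[-0.5,-30,0],-7.4]
    - [8.5,[-0.6,-35,0],-7.4]
    - [8.5,[-0.7,-40,0],-7.4]
    - [8.5,[-0.8,-43.3,0],-7.4]
    - [8.5,[-0.8,-43.3,0],-7.4]
    - [8.5,[-0.8,-43.3,0],-7.4]
    - [8.5,[-0.8,-43.3,0],-7.4]

```text
time_s: 41.25
position: [0.5161, -0.3112, 0.3352]
orientation: [-0.0, 0.842, 0.539, 0.001]
force: [0.8, 0.1, 0.4]
finger_gap: 0.0852
grasp_force: 0.0
```

Run:
```python
from h import *
st(); p=env.sense()["position"]; print("need",(np.array([.5149,-.3137])-p[:2])*100)
s=env.grab_frame("side");t=env.grab_frame("top");cv2.imwrite("pics/side15.png",s);cv2.imwrite("pics/top15.png",t)
for n,i,b in(("side",s,"side11"),("top",t,"top12")):
    a=cv2.imread("pics/side0.png" if n=="side" else "pics/top0.png")
    im=i.astype(int);m=((im.min(2)>120)&(im.max(2)-im.min(2)<40)).astype(np.uint8)
    m2=((cv2.absdiff(i,a).max(2)>40)&(m>0)).astype(np.uint8)
    k,_,q,c=cv2.connectedComponentsWithStats(m2);print(n,[(r.tolist(),c[j].round(1).tolist()) for j,r in enumerate(q) if j and r[4]>60])
# prediction: foot (-.038,.07,.014) lean .34
a=.34
for n in("side","top"):
    print(n,[proj(n,(*(C+(-.038+h*np.sin(a))*X+y*Y),.014+h*np.cos(a))).round(1).tolist() for h,y in((0,.015),(0,.125),(.2,.015),(.2,.125))])
```

```text
pos [ 0.5161 -0.3112  0.3352] yaw -24.8 stand xy -0.247 -0.5523 F [0.8 0.1 0.4] gap 0.0852 q7 -0.09
need [-0.121729   -0.25236232]
side [([212, 107, 38, 61, 909], [230.8, 136.4]), ([245, 137, 45, 24, 70], [266.9, 148.5]), ([139, 363, 10, 12, 63], [142.6, 369.6]), ([146, 394, 23, 26, 332], [155.3, 408.3])]
top [([129, 170, 66, 30, 186], [161.8, 184.9]), ([90, 193, 26, 15, 182], [102.0, 199.8]), ([98, 202, 39, 27, 487], [117.6, 214.8]), ([329, 273, 33, 12, 195], [344.9, 277.6]), ([503, 276, 18, 35, 499], [511.7, 292.8]), ([528, 279, 11, 33, 212], [532.8, 295.0]), ([322, 319, 19, 7, 61], [330.2, 322.3]), ([434, 348, 30, 33, 604], [446.9, 365.8]), ([537, 348, 5, 17, 68], [538.8, 356.2]), ([476, 358, 18, 10, 118], [486.0, 362.5]), ([415, 366, 14, 15, 146], [420.9, 373.5])]
side [[236.5, 172.1], [216.2, 159.8], [247.1, 118.2], [225.5, 107.0]]
top [[148.0, 219.3], [115.5, 233.5], [122.0, 189.7], [85.1, 205.6]]
```

The leaf's blob in the side view (cols 212–250, rows 107–168) matches the predicted leaning pose. Now the second leaf.

drive_tool:
  motion:
    - [8.5,[-0.1,-0.25,-4],0]
    - [8.5,[-0.1,-0.25,-8],0]
    - [8.5,[-0.1,-0.25,-12],0]
    - [8.5,[-0.1,-0.25,-15],0]
    - [8.5,[-0.1,-0.25,-17],0]
    - [8.5,[-0.1,-0.25,-17],0]
    - [8.5,[-0.1,-0.25,-17],0]

```text
time_s: 42.05
position: [0.5154, -0.3151, 0.1657]
orientation: [0.0, 0.843, 0.538, 0.0]
force: [1.5, 0.3, 0.7]
finger_gap: 0.0849
grasp_force: 0.0
```

drive_tool:
  motion:
    - [0,[0,0,0],0]
    - [0,[0,0,0],0]
    - [0,[0,0,0],0]
    - [0,[0,0,0],0]
    - [0,[0,0,0],0]
    - [0,[0,0,0],0]
    - [0,[0,0,0],0]
    - [0,[0,0,0],0]
  squeeze: 50

```text
time_s: 42.85
position: [0.515, -0.3162, 0.1655]
orientation: [0.001, 0.843, 0.538, 0.0]
force: [0.8, -0.9, 2.7]
finger_gap: 0.017
grasp_force: 51.3
```

drive_tool:
  motion:
    - [0,[0,0,4],0]
    - [0,[0,0,8],0]
    - [0,[0,0,12],0]
    - [0,[0,0,16],0]
    - [0,[0,0,20],0]
    - [0,[0,0,24],0]
    - [0,[0.1,4.5,24],5]
    - [0,[0.2,9,24],10]
    - [0,[0.3,13.5,24],15]
    - [0,[0.4,18,24],20]
    - [0,[0.5,22.5,24],25]
    - [0,[0.6,27,24],30]

```text
time_s: 44.05
position: [0.5193, -0.0443, 0.4035]
orientation: [-0.001, 0.674, 0.739, -0.001]
force: [0.4, 0.4, -2.9]
finger_gap: 0.0172
grasp_force: 51.3
```

drive_tool:
  motion:
    - [0,[0.1,4.5,0],5]
    - [0,[0.2,9,0],10]
    - [0,[0.3,13.5,0],17.3]
    - [0,[0.4,18,0],17.3]
    - [0,[0.5,22.5,0],17.3]
    - [0,[0.5,26.1,0],17.3]
    - [0,[0.5,26.1,0],17.3]
    - [0,[0.5,26.1,0],17.3]
    - [0,[0.5,26.1,0],17.3]

```text
time_s: 44.95
position: [0.5257, 0.2133, 0.4038]
orientation: [-0.0, 0.557, 0.83, -0.002]
force: [0.4, -0.1, -4.5]
finger_gap: 0.0171
grasp_force: 51.3
```

Run:
```python
from h import *
st((-.036,-.07))
```

```text
pos [0.5257 0.2133 0.4038] yaw 22.3 stand xy -0.0365 -0.0717 F [ 0.4 -0.1 -4.5] gap 0.0171 q7 -0.29
need cm [-0.02  0.18]
```

drive_tool:
  motion:
    - [0,[0,0.1,-5],0]
    - [0,[0,0.1,-10],0]
    - [0,[0,0.1,-15],0]
    - [0,[0,0.1,-18.5],0]
    - [0,[0,0.1,-20.5],0]
    - [0,[0,0.1,-21.5],0]
    - [0,[0,0.1,-22.3],0]
    - [0,[0,0.1,-22.8],0]
    - [0,[0,0.1,-23.2],0]
    - [0,[0,0.1,-23.7],0]
    - [0,[0,0.1,-23.7],0]

```text
time_s: 46.05
position: [0.5254, 0.216, 0.1678]
orientation: [0.0, 0.557, 0.831, -0.0]
force: [-0.3, 0.6, -2.4]
finger_gap: 0.0172
grasp_force: 51.3
```

drive_tool:
  motion:
    - [0,[0,0,-0.2],0]
    - [0,[0,0,-0.3],0]
    - [0,[0,0,-0.3],0]

```text
time_s: 46.35
position: [0.5263, 0.2164, 0.1674]
orientation: [0.001, 0.557, 0.831, 0.001]
force: [-1.3, -2.1, 7.5]
finger_gap: 0.0172
grasp_force: 52.8
```

Seated on the board at the same height as the first leaf. Same tilt-back now.

drive_tool:
  motion:
    - [4.5,[0,0,0.2],0]
    - [4.5,[0,0,0.2],0]
    - [4.5,[0,0,0.2],0]
    - [4.5,[0.5,0.2,0.2],0]
    - [4.5,[1,0.4,0.2],0]
    - [4.5,[1.5,0.6,0.2],0]
    - [4.5,[2,0.8,0.2],0]
    - [4.5,[2.5,1,0.2],0]
    - [4.5,[3,1.2,0.2],0]
    - [4.5,[3.5,1.45,0.2],0]
    - [4.5,[4,1.65,0.2],0]
    - [4.5,[4.5,1.85,0.2],0]

```text
time_s: 47.55
position: [0.571, 0.2349, 0.1669]
orientation: [0.0, 0.556, 0.831, 0.0]
force: [0.4, 0.1, 0.9]
finger_gap: 0.0454
grasp_force: 0.0
```

drive_tool:
  motion:
    - [4.5,[0.5,0.2,0],0]
    - [4.5,[0.9,0.4,0],0]
    - [4.5,[1.2,0.5,0],0]
    - [4.5,[1.2,0.5,0],0]
    - [8.5,[1.2,0.5,0],0]
    - [8.5,[1.2,0.5,0],0]
    - [8.5,[1.2,0.5,0],0]
    - [8.5,[1.2,0.5,3],0]
    - [8.5,[1.2,0.5,7],0]
    - [8.5,[1.2,0.5,12],0]
    - [8.5,[1.2,0.5,17],0]
    - [8.5,[1.2,0.5,17],0]

```text
time_s: 48.75
position: [0.5847, 0.2427, 0.3457]
orientation: [0.003, 0.557, 0.831, 0.007]
force: [0.5, 1.2, 0.2]
finger_gap: 0.0855
grasp_force: 0.0
```

drive_tool:
  motion:
    - [8.5,[-2,-5,0],0]
    - [8.5,[-4,-9.5,0],0]
    - [8.5,[-6,-14,0],0]
    - [8.5,[-8,-18.5,0],0]
    - [8.5,[-10,-23,0],0]
    - [8.5,[-12,-27,0],0]
    - [8.5,[-13,-31,0],0]
    - [8.5,[-14,-35,0],0]
    - [8.5,[-14,-40,0],0]
    - [8.5,[-14,-45,0],0]
    - [8.5,[-14,-50,0],0]
    - [8.5,[-14,-50,0],0]

```text
time_s: 49.95
position: [0.4398, -0.2697, 0.335]
orientation: [-0.0, 0.563, 0.827, -0.002]
force: [-0.6, 0.5, 0.6]
finger_gap: 0.085
grasp_force: 0.0
```

Run:
```python
from h import *
st()
s=env.grab_frame("side");t=env.grab_frame("top");cv2.imwrite("pics/side16.png",s);cv2.imwrite("pics/top16.png",t)
a=cv2.imread("pics/side0.png");m2=((s.astype(int).min(2)>120)&(s.astype(int).max(2)-s.astype(int).min(2)<40)&(cv2.absdiff(s,a).max(2)>40)).astype(np.uint8)
k,_,q,c=cv2.connectedComponentsWithStats(m2);print([(r.tolist(),c[j].round(1).tolist()) for j,r in enumerate(q) if j and r[4]>60])
b=.34
for yc in(.07,-.07): print([proj("side",(*(C+(-.038+h*np.sin(b))*X+(yc+y)*Y),.014+h*np.cos(b))).round(1).tolist() for h,y in((0,-.055),(0,.055),(.2,-.055),(.2,.055))])
# bushings on leaning leaves: dark spots near predicted tops
g=s.astype(int).max(2)<70
for yc in(.07,-.07):
  for y in(.04,-.04):
    u,v=proj("side",(*(C+(-.038+.202*np.sin(b))*X+(yc+y)*Y),.014+.202*np.cos(b))).round().astype(int)
    ys,xs=np.nonzero(g[v-10:v+10,u-8:u+9]);print((u,v),len(xs),(xs.mean()+u-8).round(1),(ys.mean()+v-10).round(1)) if len(xs) else print((u,v),0)
# mallet head: top view white blob and butt red
for n,i in(("top0",cv2.imread("pics/top0.png")),("now",t)):
    i=i.astype(int);w=((i.min(2)>150)&(i.max(2)-i.min(2)<40)).astype(np.uint8)[150:260,235:285]
    k,_,q,c=cv2.connectedComponentsWithStats(w);j=1+np.argmax(q[1:,4]) if k>1 else 0
    r=((i[:,:,2]>120)&(i[:,:,1]<60)&(i[:,:,0]<60))[240:290,240:290];ys,xs=np.nonzero(r)
    print(n,q[j].tolist(),(c[j]+[235,150]).round(1),len(xs) and (xs.mean()+240,ys.mean()+240))
```

```text
pos [ 0.4398 -0.2697  0.335 ] yaw 21.5 stand xy -0.3015 -0.4846 F [-0.6  0.5  0.6] gap 0.085 q7 0.67
[([212, 107, 34, 55, 749], [230.8, 134.5]), ([108, 113, 15, 15, 152], [114.1, 118.9]), ([245, 127, 25, 49, 551], [256.8, 150.1]), ([108, 138, 9, 18, 66], [111.0, 142.9]), ([178, 390, 14, 27, 120], [184.9, 402.0])]
[[236.5, 172.1], [216.2, 159.8], [247.1, 118.2], [225.5, 107.0]]
[[264.3, 189.0], [242.3, 175.6], [276.7, 133.6], [253.2, 121.4]]
(np.int64(228), np.int64(108)) 7 228.3 107.3
(np.int64(244), np.int64(116)) 7 243.7 115.4
(np.int64(256), np.int64(122)) 9 256.2 121.4
(np.int64(274), np.int64(131)) 202 274.6 132.0
top0 [11, 28, 20, 21, 348] [255.7 188. ] (np.float64(265.5609756097561), np.float64(266.0731707317073))
now [12, 30, 20, 20, 356] [256.7 189.7] (np.float64(266.2972972972973), np.float64(268.1621621621622))
```

Both leaves lean as predicted: the three visible bushings lie within 1 px of where they should be at 0.34 rad lean, and the arm hides the fourth. The mallet still stands on the mat within about 5 mm of where it started, and the arm is clear. Handing in.

```bash
python3 -c "
from station import env
print(env.hand_in())"
```

```text
the job is handed in; nothing more can be done
None
```

I handed the job in at about 50 s of the 208 s allowed. Both leaves in the rack had their bushings knocked home and now lean on the stand against the prop at its stop, and the mallet stands on its mat. My camera and force checks agreed with this, except that the arm hid one bushing in the last view; the hand-in returned no verdict.

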